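# Rack the washed gearbox gears

### The arm

A 6-joint arm with a two-finger parallel gripper is mounted at the origin on the work surface. World frame = base frame: x ahead of the robot, y to its left, z up, the work surface at z = 0. Lengths are in m, angles in rad, forces in N, time in s.
With the tool pointing down it reaches from about 0.325 to 0.85 m from the base axis. Payload 4.4 kg.
Tool frame: the origin (TCP) lies at the very end of the fingers, on their centre line; the grasp point (between the pads) lies grasp_offset behind it (grasp_offset is the distance from the TCP to the grasp point, in m); z points along the fingers, y is the line along which they close (so a half turn about z gives the same grasp; the last joint's range is limited). The gripper opens to 94 mm and grips with 3 to 60 N. Pads are 16 mm wide; open, the fingers measure 119 mm over their backs; the gripper's body (75 mm by 177 mm) begins 78 mm behind the grasp point.
Start: joints at [1.159, 0.207, 1.542, -0, 1.393, -0.15], TCP at [0.149, 0.555, 0.205] pointing down, gripper open.
Joint ranges: [-2.73, 2.73], [-0.86, 2.22], [0.23, 2.46], [-1.11, 4.25], [0.08, 2.63], [-2.82, 2.82]. Speed limits (rad/s): [2.79, 2.79, 3.14, 3.14, 3.14, 3.14].

### API

Orientations are given as a unit quaternion [w, x, y, z].
In Python, from plant import * gives the robot as it stands. The module is installed in compiled form; this text tells all that it offers.
- The arm moves only by the shell command python3 -m pendant 'ROWS' [OPENING] [FORCE]. ROWS is JSON, a list of rows, each a list of 2 entries, a list of its own where there are three numbers: the shift along the tool's x, y, z in mm, then the turn, a rotation vector about the tool's x, y, z in degrees. In form: [[[tx, ty, tz], [rx, ry, rz]], ...]. A call has 1 to 12 rows; each row is the pose to reach, as a shift and turn from the pose commanded when the call began, along the tool's axes at that moment; what a row does not reach only later rows make up. A row lasts 1/10 s, in which the tool goes at most 50 mm and 8.59 degrees, less where a joint would pass 70% of its speed; a pose out of reach is approached as far as the arm can. A call with a gripper value outside its range is refused whole. OPENING is the opening, from 0 (shut) to 1 (fully open), set as the call begins (- or left out, the last holds). The fingers move at their own pace and stop on an object; FORCE is the grip in N (left out, the last holds). Time passes only in rows, so rows that repeat a pose let the fingers close. It gives the time, the measured TCP pose, the force, the opening and the grip force at its end, in the units of the state.
- read_state(): the state, without advancing time (a new reading comes with each control period).
- camera(name): name is "scene" or "side" or "wrist"; returns a dict with "image" (420x560x3 uint8, red, green, blue), "z_map" (420x560 float32, m along the optical axis (not along the pixel's ray), 0 where there is no reading), "camera_matrix" (3x3 intrinsics, pixels), "rvec" (rotation vector, rad) and "tvec" (3), from world to camera coordinates, as OpenCV has them. Camera axes: x right, y down, z forward; pixel columns grow to the right and rows downward; lengths in m; the calibration is good to about 2 mm. The wrist camera is an equidistant fisheye: a pixel r from the principal point sees the ray r / f radians off the axis. A picture is of the moment at which its call begins.
- sign_off(): hands the job in; it is judged then, once.
The state is a dict: "clock": time; "joints": joint angles; "qvel": joint speeds; "joint_torque": joint torques, N m; "position": TCP position; "ee_rot": TCP orientation; "contact_force": force on the tool from outside, world axes, zero at the start; "wrist_torque": the same for the moment, N m; "grip_width": opening from 0.0 (shut) to 1.0 (fully open); "finger_force": force on a finger pad.
Only numpy, scipy, OpenCV 4.12 (cv2) and the standard library are available. Lean on these libraries where they do the work, as an engineer would, in place of code of your own. Each camera call takes 0.05 s, during which the arm holds its last target. There are 200 camera calls.

### The job

Swing the keeper bar well aside from the two-rod cradle, then lift every gear up and off its peg on the drying stand and stand it on edge across the cradle's two rods, its axis along the rods and no gear touching another; leave the smooth bearing hanging. Put every spacer collar from the bench into the green bin too, and when the gears are all racked swing the keeper bar back over them until it is fully closed. Leave everything else as it is.

Things in the scene. Friction and masses are not known exactly. Their poses are not given: they have to be found in the camera images.
- stand: fixed steel drying stand: rail (12 mm bar) along own y, 180 mm above the bench; five 8 mm pegs at own y = -168, -84, 0, 84, 168 mm run level along own -x (toward the robot), 200 mm up, nothing higher behind. Gears hang at own x = -40 mm. A gear must be raised about 8 to 15 mm, then drawn along -x past the upturned tip. Origin on the bench under the rail's middle
- peg_tip (a point): upturned tip of the stand's middle peg (all are alike): own x = -90 mm of the stand, 207 mm above the bench; the last 7 mm of the rod turn up, topping out 211 mm above the bench, 7 mm over the peg's level top
- gear1: steel spur gear, 66 mm across the tooth tips, 14 mm thick, flat faces, bore 24 mm, no hub, about 300 g. Origin at its centre, own x = its axis. Hangs on a peg, axis along the peg, centre 8 mm below the peg's centre line. Upright in the cradle its centre is 95 mm above the bench. None if absent (3 or 4 are there)
- gear2: steel spur gear, 70 mm across the tooth tips, 18 mm thick, flat faces, bore 24 mm, no hub, about 440 g. Origin at its centre, own x = its axis. Hangs on a peg, axis along the peg, centre 8 mm below the peg's centre line. Upright in the cradle its centre is 98 mm above the bench. None if absent (3 or 4 are there)
- gear3: steel spur gear, 74 mm across the tooth tips, 16 mm thick, flat faces, bore 24 mm, no hub, about 450 g. Origin at its centre, own x = its axis. Hangs on a peg, axis along the peg, centre 8 mm below the peg's centre line. Upright in the cradle its centre is 100 mm above the bench. None if absent (3 or 4 are there)
- gear4: steel spur gear, 68 mm across the tooth tips, 16 mm thick, flat faces, bore 24 mm, no hub, about 380 g. Origin at its centre, own x = its axis. Hangs on a peg, axis along the peg, centre 8 mm below the peg's centre line. Upright in the cradle its centre is 97 mm above the bench. None if absent (3 or 4 are there)
- bearing: a smooth ball bearing, 52 mm across, 15 mm thick, bore 24 mm, no teeth, black seals on its faces, hanging on one of the pegs; origin at its centre, own x is its axis. It stays where it hangs
- rack: fixed raised cradle: two 10 mm steel rods along own x, at own y = -18 and +18 mm, centre lines 62 mm above the bench. A gear stands on edge across both rods, its axis along own x, anywhere from own x = -105 to +105 mm. End plates at -117 and +117 mm are 80 mm high. Base 270 x 110 x 12 mm. Origin on the bench under the middle
- keeper (a joint): angle of the level keeper bar, rad: 0 = closed, lying over the rods (bar 14 mm wide, 144 to 154 mm above the bench, 7 mm over the largest gear). It swings about the vertical pivot at the cradle's own +x end, up to 1.3; growing angle is counter-clockwise seen from above. Light friction (0.06 N m), stays where left. Starts closed or nearly so
- keeper_knob (a point): top centre of the upright black round knob at the keeper bar's free end: 18 mm thick, 34 mm tall, its top 188 mm above the bench, 265 mm from the pivot axis
- keeper_pivot (a point): point on the keeper's vertical pivot axis, 154 mm above the bench, at own x = +135 mm of the cradle; the pivot's head (24 mm across) tops out 158 mm above the bench
- bin: fixed open green plastic bin, outside 110 (own x) x 140 (own y) x 45 mm high, walls and floor 4 mm. Origin at the centre of its underside, on the bench
- collar1: plain steel spacer collar (short tube), 34 mm outside, 20 mm bore, 22 mm tall, 100 g, standing on end on the bench between the bin and the cradle. Origin at the centre of its underside, own z = its axis. None if absent (1 or 2 are there)
- collar2: plain steel spacer collar (short tube), 34 mm outside, 20 mm bore, 22 mm tall, 100 g, standing on end on the bench between the bin and the cradle. Origin at the centre of its underside, own z = its axis. None if absent (1 or 2 are there)
- wrench: bystander, to be left alone: steel spanner lying on the bench; origin on its underside
- screwdriver: bystander, to be left alone: screwdriver lying on the bench; origin on its underside
- mallet: bystander, to be left alone: hammer lying on the bench; origin on its underside
- jar: bystander, to be left alone: glass jar, 75 mm tall; origin on its underside
Mind the look-alikes: they are no part of the job. What is shaped like the gear1 but blue, brown or yellow is not meant.

How it is judged:
On the way, in this order (a step that is already met when the one before it is completed fails the run):
1. the keeper bar is swung aside (value of joint keeper above 0.4 rad), for 0.2 s.
2. every gear stands on edge across the two rods, keeper still aside (x of gear1 in the frame of rack between -0.105 and 0.105 m and y of gear1 in the frame of rack between -0.006 and 0.006 m and z of gear1 in the frame of rack between 0.0894664 and 0.101466 m and angle between the x axis of each of gear1, gear2, gear3, gear4 and the x axis of rack, either way round below 0.12 rad and linear speed of each of gear1, gear2, gear3, gear4 below 0.02 m/s and x of gear2 in the frame of rack between -0.105 and 0.105 m and y of gear2 in the frame of rack between -0.006 and 0.006 m and z of gear2 in the frame of rack between 0.0917211 and 0.103721 m and x of gear3 in the frame of rack between -0.105 and 0.105 m and y of gear3 in the frame of rack between -0.006 and 0.006 m and z of gear3 in the frame of rack between 0.0939473 and 0.105947 m and x of gear4 in the frame of rack between -0.105 and 0.105 m and y of gear4 in the frame of rack between -0.006 and 0.006 m and z of gear4 in the frame of rack between 0.0905977 and 0.102598 m and value of joint keeper above 0.2 rad), for 0.3 s.
At the end, for the whole second after the job is handed in: Every gear rests across both rods (centre within 6 mm of its seat sideways and in height, 105 mm along; axis within 0.12 rad of the rods), centres over 21 mm apart; every collar lies in the bin; keeper under 0.08 rad; bearing within 20 mm of where it hung (x of gear1 in the frame of rack between -0.105 and 0.105 m and y of gear1 in the frame of rack between -0.006 and 0.006 m and z of gear1 in the frame of rack between 0.0894664 and 0.101466 m and angle between the x axis of each of gear1, gear2, gear3, gear4 and the x axis of rack, either way round below 0.12 rad and linear speed of each of gear1, gear2, gear3, gear4 below 0.02 m/s and x of gear2 in the frame of rack between -0.105 and 0.105 m and y of gear2 in the frame of rack between -0.006 and 0.006 m and z of gear2 in the frame of rack between 0.0917211 and 0.103721 m and x of gear3 in the frame of rack between -0.105 and 0.105 m and y of gear3 in the frame of rack between -0.006 and 0.006 m and z of gear3 in the frame of rack between 0.0939473 and 0.105947 m and x of gear4 in the frame of rack between -0.105 and 0.105 m and y of gear4 in the frame of rack between -0.006 and 0.006 m and z of gear4 in the frame of rack between 0.0905977 and 0.102598 m and distance between gear1 and gear2 above 0.021 m and distance between each of gear1, gear2 and gear3 above 0.021 m and distance between each of gear1, gear2, gear3 and gear4 above 0.021 m and x of collar1 in the frame of bin between -0.055 and 0.055 m and y of collar1 in the frame of bin between -0.07 and 0.07 m and z of each of collar1, collar2 in the frame of bin below 0.04 m and x of collar2 in the frame of bin between -0.055 and 0.055 m and y of collar2 in the frame of bin between -0.07 and 0.07 m and value of joint keeper below 0.08 rad and distance of bearing from where it was at the start of the episode below 0.02 m); the robot touches nothing.
It fails at once if the bearing is taken down or shifted more than 20 mm (distance of bearing from where it was at the start of the episode above 0.02 m).
It fails at once if a bystander is shifted more than 30 mm (distance of any of wrench, screwdriver, mallet, jar from where it was at the start of the episode above 0.03 m).
Of gear1, gear2, gear3, gear4 only 3 to 4 are there at a start; the rules pass over those that are not, and their reading is None.
Of collar1, collar2 only 1 to 2 are there at a start; the rules pass over those that are not, and their reading is None.
At some moment in a run one of collar1, collar2 may be knocked a few centimetres aside while the robot is not near it.
It also fails if it takes over 210 s, if anything falls off the work surface, if the arm or the gripper's body presses on something with over 40 N, if the wrist force passes 120 N, or if a joint passes its speed limit or range.

## Working session

There is one attempt and no reset: what is moved stays moved. The work goes in short steps, Python scripts to look and compute and a shell command to move; the robot and the scene stay as the last step left them, time stands still between calls to the robot, and variables do not carry over. Pictures are saved under pics/ and viewed, at most 14 in all, crops included, and the job is handed in when it is done.

```bash
mkdir -p pics; cat > h.py <<'E'
from plant import *
import numpy as np, cv2
from scipy.spatial.transform import Rotation as R
def world(c,u,v,z=None):
    K=c["camera_matrix"];Rm=cv2.Rodrigues(np.array(c["rvec"],float))[0];t=np.array(c["tvec"],float).ravel()
    d=c["z_map"][int(v),int(u)] if z is None else z
    p=np.array([(u-K[0][2])/K[0][0]*d,(v-K[1][2])/K[1][1]*d,d])
    return Rm.T@(p-t)
def cloud(c):
    K=np.array(c["camera_matrix"]);Rm=cv2.Rodrigues(np.array(c["rvec"],float))[0];t=np.array(c["tvec"],float).ravel()
    z=c["z_map"];v,u=np.mgrid[0:z.shape[0],0:z.shape[1]]
    P=np.stack([(u-K[0,2])/K[0,0]*z,(v-K[1,2])/K[1,1]*z,z],-1)
    P=(P-t)@Rm; P[z==0]=np.nan
    return P
def save(img,name,s=1):
    img=cv2.resize(img,None,fx=s,fy=s,interpolation=cv2.INTER_CUBIC)
    cv2.imwrite(name,img[:,:,::-1])
def Rt(s=None):
    s=s or read_state(); q=s["ee_rot"]; return R.from_quat([q[1],q[2],q[3],q[0]])
E
python3 - <<'E'
from h import *
import pickle
s=read_state();print({k:np.round(v,3).tolist() for k,v in s.items()})
for n in["scene","side"]:
    c=camera(n);pickle.dump(c,open(n+".pkl","wb"));save(c["image"],f"pics/{n}0.png",1.42)
    print(n,np.round(c["camera_matrix"],1).tolist(),np.round(c["rvec"],3),np.round(c["tvec"],3))
import plant;print([x for x in dir(plant) if x[0]!='_'])
E
```

```text
{'clock': 0.0, 'joints': [1.159, 0.207, 1.543, 0.0, 1.394, -0.15], 'qvel': [-0.0, 0.0, -0.002, 0.001, -0.0, -0.002], 'joint_torque': [0.002, -37.088, -28.142, 0.07, 0.036, -0.0], 'position': [0.148, 0.555, 0.204], 'ee_rot': [-0.0, 0.131, 0.991, -0.001], 'contact_force': [-0.106, -0.201, 0.349], 'wrist_torque': [0.018, -0.0, 0.012], 'finger_force': 0.0, 'grip_width': 1.002}
scene [[397.5, 0.0, 275.4], [0.0, 397.5, 213.2], [0.0, 0.0, 1.0]] [ 2.39   0.623 -0.21 ] [-0.561 -0.115  1.222]
side [[392.4, 0.0, 281.4], [0.0, 392.4, 208.2], [0.0, 0.0, 1.0]] [ 2.218 -0.477  0.201] [-0.547  0.276  0.817]
['MotionError', 'camera', 'grasp_offset', 'read_state', 'sign_off']
```

View pics/scene0.png

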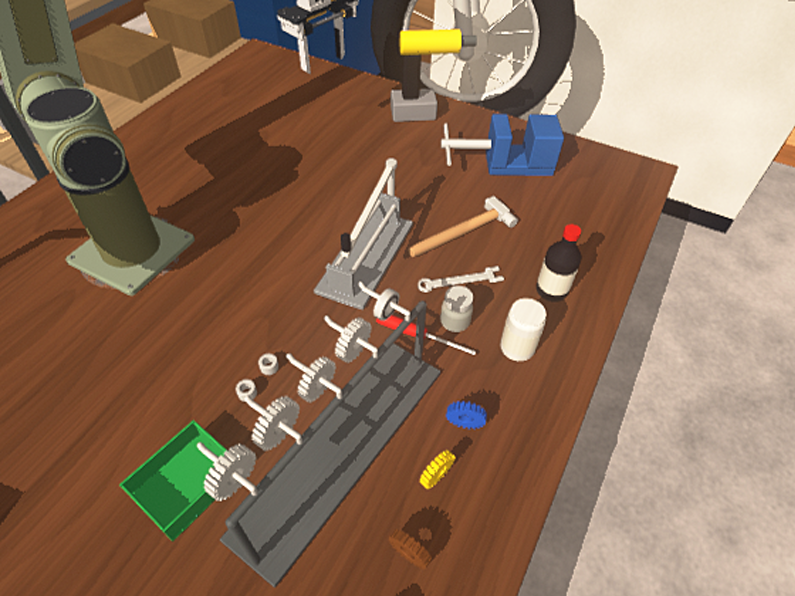

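View pics/side0.png

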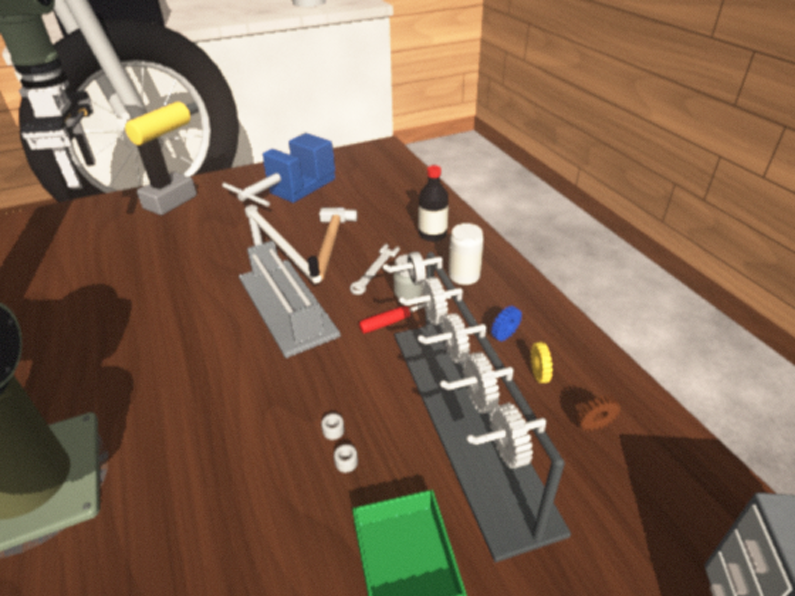

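The scene view shows four gears on pegs at (230,473), (276,423), (317,378) and (353,338), with the bearing at (387,304). Collars sit at (268,362) and (246,389), the bin at (174,480), and the keeper knob at (346,238) with its pivot at (392,162).

```bash
python3 - <<'E'
from h import *
import pickle
C={n:pickle.load(open(n+".pkl","rb")) for n in["scene","side"]}
def near(n,u,v,r=3):
    c=C[n];u/=1.42;v/=1.42;P=cloud(c);z=c["z_map"]
    a,b=int(round(v)),int(round(u));w=z[a-r:a+r+1,b-r:b+r+1].copy();w[w==0]=9
    i=np.unravel_index(w.argmin(),w.shape)
    return np.round(P[a,b],3),np.round(P[a-r+i[0],b-r+i[1]],3)
for k,(n,u,v,r) in dict(knob=("scene",346,238,2),piv=("scene",392,162,2),tip1=("scene",201,446,3),tip2=("scene",246,398,3),tip3=("scene",291,356,3),tip4=("scene",328,319,3),tip5=("scene",363,285,3),
 r1=("scene",317,291,1),r2=("scene",362,304,1),r3=("scene",410,222,1),b1=("scene",123,486,1),b2=("scene",194,423,1),b3=("scene",173,538,1),
 c1=("scene",268,362,1),c2=("scene",246,389,1),sc1=("side",333,424,1),sc2=("side",346,455,1),sknob=("side",313,262,2),spiv=("side",251,211,2),
 st1=("side",472,440,3),st2=("side",446,387,3),st3=("side",423,342,3),st4=("side",404,303,3),st5=("side",390,269,3)).items(): print(k,*near(n,u,v,r))
# planar clusters
P=cloud(C["scene"]);I=C["scene"]["image"].astype(int)
z=P[...,2]
hi=(z>0.145)&(z<0.215)&(P[...,0]>.3)&(P[...,0]<.8)&(np.abs(P[...,1])<.6)
for nm,m in dict(green=(I[...,1]>I[...,0]+40)&(I[...,1]>I[...,2]+30)&(z>.03)).items():
    q=P[m];print(nm,len(q),cv2.minAreaRect(q[:,:2].astype(np.float32)),np.nanmedian(q[:,2]))
# keeper/rack and stand lines by height slices
for lo,h in((.145,.16),(.174,.188),(.006,.018),(.06,.075),(.073,.085)):
    m=(z>lo)&(z<h)&(P[...,0]>.25)&(P[...,0]<.9)&(np.abs(P[...,1])<.5)
    n,l,s,ce=cv2.connectedComponentsWithStats(m.astype(np.uint8))
    for i in range(1,n):
        if s[i,4]>25:
            q=P[l==i];print(lo,s[i,4],np.round(ce[i]*1.42),[np.round(x,3) for x in cv2.minAreaRect(q[:,:2].astype(np.float32))])
# collars
m=(z>.015)&(z<.03)&(P[...,0]>.25)&(P[...,0]<.9)
n,l,s,ce=cv2.connectedComponentsWithStats(m.astype(np.uint8))
E
```

```text
knob [0.496 0.1   0.187] [0.496 0.095 0.188]
piv [0.44  0.366 0.156] [0.444 0.353 0.159]
tip1 [ 0.546 -0.325  0.208] [ 0.546 -0.327  0.211]
tip2 [ 0.552 -0.244  0.21 ] [ 0.557 -0.244  0.209]
tip3 [ 0.565 -0.158  0.208] [ 0.561 -0.162  0.21 ]
tip4 [ 0.574 -0.076  0.207] [ 0.572 -0.08   0.21 ]
tip5 [0.586 0.008 0.207] [0.585 0.005 0.209]
r1 [0.419 0.093 0.01 ] [0.423 0.092 0.012]
r2 [0.516 0.109 0.009] [0.516 0.103 0.012]
r3 [0.487 0.369 0.008] [0.488 0.361 0.011]
b1 [ 0.4   -0.393  0.045] [ 0.399 -0.396  0.044]
b2 [ 0.423 -0.262  0.044] [ 0.426 -0.263  0.044]
b3 [ 0.5   -0.411  0.005] [ 0.5   -0.411  0.012]
c1 [ 0.432 -0.088  0.   ] [ 0.431 -0.09   0.006]
c2 [ 0.431 -0.154 -0.001] [ 0.431 -0.156  0.006]
sc1 [ 0.444 -0.089  0.004] [ 0.447 -0.089  0.006]
sc2 [ 0.444 -0.151  0.006] [ 0.444 -0.152  0.011]
sknob [0.488 0.097 0.185] [0.49  0.094 0.189]
spiv [0.436 0.349 0.159] [0.435 0.344 0.155]
st1 [ 0.543 -0.33   0.21 ] [ 0.543 -0.33   0.211]
st2 [ 0.555 -0.246  0.203] [ 0.549 -0.245  0.21 ]
st3 [ 0.565 -0.162  0.202] [ 0.56  -0.162  0.211]
st4 [ 0.575 -0.08   0.204] [ 0.569 -0.078  0.21
[... 3020 characters left out ...]
 45 [468. 406.] [array([ 0.799, -0.027]), array([0.022, 0.014]), np.float64(17.342)]
0.06 53 [439. 461.] [array([ 0.799, -0.134]), array([0.022, 0.014]), np.float64(73.46)]
0.06 75 [410. 542.] [array([ 0.816, -0.26 ]), array([0.014, 0.022]), np.float64(83.611)]
0.073 66 [390. 196.] [array([0.445, 0.352]), array([0.044, 0.024]), np.float64(3.634)]
0.073 82 [557. 272.] [array([0.831, 0.32 ]), array([0.034, 0.066]), np.float64(88.825)]
0.073 76 [340. 270.] [array([0.465, 0.113]), array([0.056, 0.013]), np.float64(5.493)]
0.073 138 [459. 296.] [array([0.692, 0.168]), array([0.048, 0.048]), np.float64(27.663)]
0.073 77 [521. 332.] [array([0.821, 0.149]), array([0.027, 0.064]), np.float64(89.895)]
```

```bash
cat > to.py <<'E'
# usage: to.py x y z phi(deg of tool y axis) [more targets...] : shift/turn in tool frame from current pose (tool-down targets)
import sys
from h import *
s=read_state();p=np.array(s["position"]);r=Rt(s)
print("t%.1f"%s["clock"],"pos",np.round(p,4),"yaw %.1f"%np.degrees(np.arctan2(*r.as_matrix()[[1,0],1])),"F",np.round(s["contact_force"],1),"grip",round(s["grip_width"]*94,1),round(s["finger_force"],1))
a=list(map(float,sys.argv[1:]))
for i in range(0,len(a),4):
    x,y,z,f=a[i:i+4];f=np.radians(f)
    T=np.array([[-np.sin(f),np.cos(f),0],[np.cos(f),np.sin(f),0],[0,0,-1.]]).T
    print(a[i:i+4],"->",np.round(r.inv().apply(np.array([x,y,z])-p)*1000,1).tolist(),np.round(np.degrees((r.inv()*R.from_matrix(T)).as_rotvec()),1).tolist())
E
python3 -c "from plant import *;print(grasp_offset)"; python3 to.py .148 .555 .26 75 .4915 .1025 .26 75 .4915 .1025 .163 75
```

```text
0.0188
t0.1 pos [0.1485 0.5547 0.2044] yaw 75.0 F [ 1.2 -0.2 -0. ] grip 94.0 0.0
[0.148, 0.555, 0.26, 75.0] -> [0.6, 0.0, -55.6] [-0.1, -0.0, -0.0]
[0.4915, 0.1025, 0.26, 75.0] -> [-448.3, -348.2, -55.0] [-0.1, -0.0, -0.0]
[0.4915, 0.1025, 0.163, 75.0] -> [-448.3, -348.0, 42.0] [-0.1, -0.0, -0.0]
```

```bash
python3 -m pendant '[[[0,0,-55],[0,0,0]],[[0,0,-55],[0,0,0]],[[-448,-348,-55],[0,0,0]],[[-448,-348,-55],[0,0,0]],[[-448,-348,-55],[0,0,0]],[[-448,-348,-55],[0,0,0]],[[-448,-348,-55],[0,0,0]],[[-448,-348,-55],[0,0,0]],[[-448,-348,-55],[0,0,0]],[[-448,-348,-55],[0,0,0]],[[-448,-348,-55],[0,0,0]],[[-448,-348,-55],[0,0,0]]]' 0.5 10
python3 to.py .4915 .1025 .26 75 .4915 .1025 .163 75
```

```text
clock: 1.3
position: [0.4518, 0.1551, 0.2604]
ee_rot: [0.0, 0.131, 0.991, 0.0]
contact_force: [0.8, 0.7, -0.6]
grip_width: 0.499
finger_force: 0.0
t1.3 pos [0.4518 0.1551 0.2604] yaw 75.0 F [ 0.8  0.7 -0.6] grip 46.9 0.0
[0.4915, 0.1025, 0.26, 75.0] -> [-52.0, -40.5, 0.4] [0.0, 0.0, -0.0]
[0.4915, 0.1025, 0.163, 75.0] -> [-51.9, -40.6, 97.4] [0.0, 0.0, -0.0]
```

```bash
python3 -m pendant '[[[-52,-40.5,0],[0,0,0]],[[-52,-40.5,0],[0,0,0]],[[-52,-40.5,0],[0,0,0]],[[-52,-40.5,50],[0,0,0]],[[-52,-40.5,75],[0,0,0]],[[-52,-40.5,90],[0,0,0]],[[-52,-40.5,97],[0,0,0]],[[-52,-40.5,97],[0,0,0]]]'
python3 -m pendant '[[[0,0,0],[0,0,0]],[[0,0,0],[0,0,0]],[[0,0,0],[0,0,0]],[[0,0,0],[0,0,0]],[[0,0,0],[0,0,0]]]' 0 10
python3 - <<'E'
import numpy as np
# arc about pivot, tool-frame shifts with phi=75
f=np.radians(75);X=np.array([-np.sin(f),np.cos(f)]);Y=np.array([np.cos(f),np.sin(f)])
from plant import read_state
p0=np.array(read_state()["position"][:2]);pv=np.array([.4385,.365]);d=p0-pv;print(np.hypot(*d),np.degrees(np.arctan2(d[1],d[0])))
for a in range(5,61,5):
    c,s=np.cos(np.radians(a)),np.sin(np.radians(a));q=pv+np.array([c*d[0]-s*d[1],s*d[0]+c*d[1]])-p0
    print(a,np.round([q@X*1000,q@Y*1000],0))
E
```

```text
clock: 2.1
position: [0.4891, 0.1057, 0.1626]
ee_rot: [-0.001, 0.13, 0.992, 0.0]
contact_force: [-0.5, -0.1, 0.6]
grip_width: 0.498
finger_force: 0.0
clock: 2.6
position: [0.491, 0.1047, 0.1642]
ee_rot: [0.001, 0.131, 0.991, 0.001]
contact_force: [0.9, 1.2, 1.9]
grip_width: 0.19
finger_force: 10.0
0.2655296593109887 -78.58783314514265
5 [-20.  11.]
10 [-40.  24.]
15 [-58.  39.]
20 [-74.  55.]
25 [-89.  72.]
30 [-103.   91.]
35 [-115.  111.]
40 [-125.  132.]
45 [-134.  153.]
50 [-140.  175.]
55 [-144.  198.]
60 [-147.  221.]
```

```bash
python3 -m pendant '[[[-20,11,0],[0,0,0]],[[-40,24,0],[0,0,0]],[[-58,39,0],[0,0,0]],[[-74,55,0],[0,0,0]],[[-89,72,0],[0,0,0]],[[-103,91,0],[0,0,0]],[[-115,111,0],[0,0,0]],[[-125,132,0],[0,0,0]],[[-134,153,0],[0,0,0]],[[-140,175,0],[0,0,0]],[[-144,198,0],[0,0,0]],[[-144,198,0],[0,0,0]]]'
python3 -m pendant '[[[0,0,0],[0,0,0]],[[0,0,0],[0,0,0]],[[0,0,0],[0,0,0]],[[0,0,-40],[0,0,0]],[[0,0,-90],[0,0,0]],[[0,0,-110],[0,0,0]],[[0,0,-110],[0,0,0]]]' 0.5
python3 - <<'E'
from h import *
c=camera("scene");save(c["image"][100:400,60:360],"pics/s1.png",2)
import pickle;pickle.dump(c,open("scene.pkl","wb"))
E
python3 to.py .6345 0 .27 -6.6
```

```text
clock: 3.8
position: [0.6836, 0.26, 0.1641]
ee_rot: [0.003, 0.13, 0.992, 0.001]
contact_force: [3.7, -1.4, 1.6]
grip_width: 0.191
finger_force: 10.0
clock: 4.5
position: [0.6829, 0.2584, 0.2796]
ee_rot: [0.004, 0.131, 0.991, 0.002]
contact_force: [0.9, 0.3, -0.1]
grip_width: 0.496
finger_force: 0.0
t4.5 pos [0.6815 0.2582 0.2757] yaw 75.0 F [ 0.6  0.4 -1.1] grip 47.1 0.0
[0.6345, 0.0, 0.27, -6.6] -> [-21.5, -261.5, 5.3] [0.2, 0.1, 81.6]
```

View pics/s1.png

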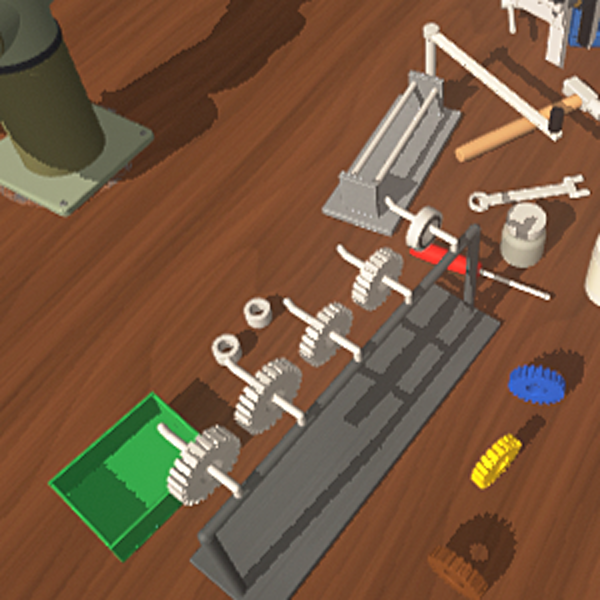

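Keeper is now swung well aside (knob at (556,120) in the crop), rack clear, stand untouched.

```bash
python3 - <<'E'
from h import *
import pickle
for n in["scene","side"]:
    c=pickle.load(open(n+".pkl","rb"));P=cloud(c).reshape(-1,3);P=P[np.isfinite(P[:,0])]
    a=np.radians(-6.7);X=np.array([np.cos(a),np.sin(a)]);Y=np.array([-np.sin(a),np.cos(a)]);o=np.array([.652,-.170])
    q=np.c_[(P[:,:2]-o)@X,(P[:,:2]-o)@Y,P[:,2]]
    # rail
    m=(np.abs(q[:,0])<.012)&(q[:,2]>.178)&(q[:,2]<.19)&(abs(q[:,1])<.15);print(n,"rail",np.median(q[m,0]),np.polyfit(q[m,1],q[m,0],1))
    for y0 in(-.168,-.084,0,.084,.168):
        t=(abs(q[:,1]-y0)<.012)&(q[:,0]<-.075)&(q[:,0]>-.1)&(q[:,2]>.195)
        g=(abs(q[:,1]-y0)<.042)&(q[:,0]<-.015)&(q[:,0]>-.07)&(q[:,2]>.14)&((abs(q[:,1]-y0)>.01)|(q[:,2]>.213))
        print(y0,"tip",np.round(np.median(q[t],0),4),"gear",np.round(np.percentile(q[g],[2,50,98],axis=0),4).tolist(),g.sum())
    b=np.radians(95.7);X=np.array([np.cos(b),np.sin(b)]);Y=np.array([-np.sin(b),np.cos(b)]);o=np.array([.452,.231])
    if n=="scene":
      r=np.c_[(P[:,:2]-o)@X,(P[:,:2]-o)@Y,P[:,2]]
      m=(abs(r[:,0])<.1)&(abs(r[:,1])<.04)&(r[:,2]>.063)&(r[:,2]<.07)
      for s in(1,-1):
        k=m&(r[:,1]*s>0);print("rod",s,k.sum(),np.polyfit(r[k,0],r[k,1],1))
      m=(abs(r[:,1])<.06)&(abs(r[:,0])<.15)&(r[:,2]>.0765)&(r[:,2]<.083);print("plates",[np.round((np.percentile(r[m&(r[:,0]*s>0.09)&(r[:,0]*s<.125),0],[3,97])),4) for s in(1,-1)])
for k,o in enumerate([(45),(0),(-45),(-90)]): print(o)
E
```

```text
scene rail 0.000821540643391334 [-0.00390222  0.00024961]
-0.168 tip [-0.0838 -0.1676  0.2044] gear [[-0.049, -0.2005, 0.1663], [-0.0334, -0.171, 0.2113], [-0.0311, -0.1355, 0.2263]] 750
-0.084 tip [-0.0848 -0.0839  0.2046] gear [[-0.0489, -0.119, 0.1671], [-0.0343, -0.0913, 0.2108], [-0.0323, -0.05, 0.2283]] 651
0 tip [-0.085  -0.0004  0.2036] gear [[-0.048, -0.0312, 0.1686], [-0.0359, -0.0088, 0.2077], [-0.0336, 0.0301, 0.2243]] 421
0.084 tip [-0.0847  0.083   0.2037] gear [[-0.0491, 0.0517, 0.1684], [-0.0357, 0.0735, 0.2087], [-0.0332, 0.1152, 0.2253]] 412
0.168 tip [-0.0856  0.1673  0.2034] gear [[-0.0484, 0.1429, 0.1765], [-0.0383, 0.1561, 0.2063], [-0.0336, 0.1897, 0.2175]] 204
rod 1 128 [0.00181319 0.01729187]
rod -1 125 [ 0.00602221 -0.01881403]
plates [array([0.1087, 0.1217]), array([-0.1234, -0.1132])]
side rail -0.0035231370464465545 [-0.00544081 -0.00302229]
-0.168 tip [-0.085  -0.1701  0.2058] gear [[-0.0494, -0.2019, 0.1699], [-0.0458, -0.1818, 0.2117], [-0.0314, -0.1375, 0.2277]] 796
-0.084 tip [-0.085  -0.086   0.2051] gear [[-0.0489, -0.1201, 0.1666], [-0.0463, -0.0999, 0.2123], [-0.0327, -0.0518, 0.2297]] 638
0 tip [-0.0855 -0.0023  0.2052] gear [[-0.0486, -0.0322, 0.1709], [-0.0453, -0.0158, 0.2089], [-0.0343, 0.0285, 0.226]] 377
0.084 tip [-0.0853  0.0813  0.2055] gear [[-0.0499, 0.0505, 0.1693], [-0.0461, 0.067, 0.209], [-0.034, 0.1125, 0.2265]] 365
0.168 tip [-0.0857  0.1656  0.2046] gear [[-0.0499, 0.1417, 0.1755], [-0.0441, 0.1516, 0.2045], [-0.0347, 0.1848, 0.2187]] 193
45
0
-45
-90
```

```bash
python3 to.py .6213 -.083 .276 -6.5
```

```text
t4.5 pos [0.6815 0.2582 0.2757] yaw 75.0 F [ 0.6  0.4 -1.1] grip 47.1 0.0
[0.6213, -0.083, 0.276, -6.5] -> [-30.3, -345.1, -0.9] [0.2, 0.1, 81.5]
```

```bash
python3 -m pendant '[[[-30.3,-345,-1],[0,0,81.5]],[[-30.3,-345,-1],[0,0,81.5]],[[-30.3,-345,-1],[0,0,81.5]],[[-30.3,-345,-1],[0,0,81.5]],[[-30.3,-345,-1],[0,0,81.5]],[[-30.3,-345,-1],[0,0,81.5]],[[-30.3,-345,-1],[0,0,81.5]],[[-30.3,-345,-1],[0,0,81.5]],[[-30.3,-345,-1],[0,0,81.5]],[[-30.3,-345,-1],[0,0,81.5]],[[-30.3,-345,-1],[0,0,81.5]],[[-30.3,-345,-1],[0,0,81.5]]]' 0.43 25
python3 -m pendant '[[[0,0,0],[0,0,0]],[[0,0,0],[0,0,0]],[[0,0,0],[0,0,0]]]'
python3 to.py .6213 -.083 .208 -6.5
```

```text
clock: 5.75
position: [0.6195, -0.0825, 0.2718]
ee_rot: [-0.002, 0.746, 0.666, -0.001]
contact_force: [0.6, 0.3, -0.7]
grip_width: 0.43
finger_force: 0.0
clock: 6.05
position: [0.6209, -0.0826, 0.2743]
ee_rot: [-0.0, 0.746, 0.666, -0.0]
contact_force: [-0.1, -0.1, -0.4]
grip_width: 0.428
finger_force: 0.0
t6.0 pos [ 0.6209 -0.0826  0.2743] yaw -6.5 F [-0.1 -0.1 -0.4] grip 40.2 0.0
[0.6213, -0.083, 0.208, -6.5] -> [-0.4, 0.5, 66.3] [-0.0, -0.0, 0.0]
```

```bash
python3 -m pendant '[[[0,0,30],[0,0,0]],[[0,0,50],[0,0,0]],[[0,0,60],[0,0,0]],[[0,0,66],[0,0,0]],[[0,0,66],[0,0,0]],[[0,0,66],[0,0,0]]]'
python3 -m pendant '[[[0,0,0],[0,0,0]],[[0,0,0],[0,0,0]],[[0,0,0],[0,0,0]],[[0,0,0],[0,0,0]],[[0,0,0],[0,0,0]]]' 0 25
python3 - <<'E'
from h import *
c=camera("side");save(c["image"][120:340,180:440],"pics/g4.png",2.5)
E
python3 to.py
```

```text
clock: 6.65
position: [0.6217, -0.0829, 0.2096]
ee_rot: [0.001, 0.746, 0.666, 0.001]
contact_force: [0.4, 0.3, 0.3]
grip_width: 0.43
finger_force: 0.0
clock: 7.15
position: [0.6207, -0.0828, 0.209]
ee_rot: [-0.0, 0.746, 0.666, -0.0]
contact_force: [-2.6, 1.1, 3.3]
grip_width: 0.166
finger_force: 25.0
t7.2 pos [ 0.6207 -0.0828  0.209 ] yaw -6.5 F [-3.3  0.5  3.3] grip 15.7 25.0
```

View pics/g4.png

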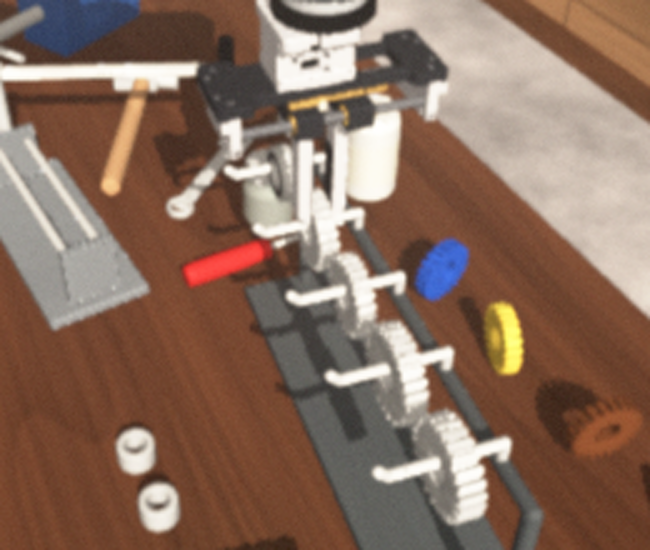

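The gear is between the fingers near (318,225), with the tips just above the peg. Grip width 15.7 mm confirms a 16 mm gear.

```bash
python3 -m pendant '[[[0,0,-4],[0,0,0]],[[0,0,-8],[0,0,0]],[[0,0,-11.5],[0,0,0]],[[0,0,-11.5],[0,0,0]],[[0,-15,-11.5],[0,0,0]],[[0,-35,-11.5],[0,0,0]],[[0,-55,-11.5],[0,0,0]],[[0,-75,-11.5],[0,0,0]],[[0,-90,-11.5],[0,0,0]],[[0,-90,-11.5],[0,0,0]],[[0,-90,-60],[0,0,0]],[[0,-90,-90],[0,0,0]]]'
python3 to.py .4484 .2744 .30 95.9
```

```text
clock: 8.4
position: [0.5323, -0.0727, 0.3001]
ee_rot: [0.001, 0.746, 0.666, 0.0]
contact_force: [1.7, 0.2, -2.4]
grip_width: 0.164
finger_force: 25.0
t8.4 pos [ 0.5323 -0.0727  0.3001] yaw -6.5 F [ 1.7  0.2 -2.4] grip 15.4 25.0
[0.4484, 0.2744, 0.3, 95.9] -> [335.3, -122.6, -0.2] [0.1, 0.1, -102.4]
```

```bash
python3 -m pendant '[[[335.3,-122.6,0],[0,0,-102.4]],[[335.3,-122.6,0],[0,0,-102.4]],[[335.3,-122.6,0],[0,0,-102.4]],[[335.3,-122.6,0],[0,0,-102.4]],[[335.3,-122.6,0],[0,0,-102.4]],[[335.3,-122.6,0],[0,0,-102.4]],[[335.3,-122.6,0],[0,0,-102.4]],[[335.3,-122.6,0],[0,0,-102.4]],[[335.3,-122.6,0],[0,0,-102.4]],[[335.3,-122.6,0],[0,0,-102.4]],[[335.3,-122.6,0],[0,0,-102.4]],[[335.3,-122.6,0],[0,0,-102.4]]]'
python3 -m pendant '[[[0,0,0],[0,0,0]],[[0,0,0],[0,0,0]],[[0,0,0],[0,0,0]],[[0,0,0],[0,0,0]]]'
python3 to.py .4484 .2744 .30 95.9  .4484 .2744 .115 95.9
```

```text
clock: 9.6
position: [0.4483, 0.2751, 0.2984]
ee_rot: [0.0, -0.055, 0.999, 0.0]
contact_force: [-0.3, -0.3, -2.9]
grip_width: 0.168
finger_force: 25.0
clock: 10.0
position: [0.4478, 0.2745, 0.2984]
ee_rot: [0.0, -0.051, 0.999, 0.0]
contact_force: [0.3, 0.1, -3.5]
grip_width: 0.165
finger_force: 25.0
t10.0 pos [0.4478 0.2745 0.2984] yaw 95.8 F [ 0.3  0.1 -3.5] grip 15.6 25.0
[0.4484, 0.2744, 0.3, 95.9] -> [-0.6, -0.2, -1.6] [0.0, 0.0, -0.1]
[0.4484, 0.2744, 0.115, 95.9] -> [-0.6, -0.2, 183.4] [0.0, 0.0, -0.1]
```

```bash
python3 -m pendant '[[[0,0,50],[0,0,0]],[[0,0,100],[0,0,0]],[[0,0,140],[0,0,0]],[[0,0,165],[0,0,0]],[[0,0,176],[0,0,0]],[[0,0,180],[0,0,0]],[[0,0,180],[0,0,0]],[[0,0,180],[0,0,0]]]'
python3 -m pendant '[[[0,0,1],[0,0,0]],[[0,0,2],[0,0,0]],[[0,0,3],[0,0,0]],[[0,0,3],[0,0,0]],[[0,0,3],[0,0,0]]]'
python3 to.py .4484 .2744 .115 95.9
```

```text
clock: 10.8
position: [0.4493, 0.2752, 0.1205]
ee_rot: [0.002, -0.051, 0.999, 0.001]
contact_force: [1.2, 0.2, -3.1]
grip_width: 0.169
finger_force: 25.0
clock: 11.3
position: [0.4476, 0.2745, 0.1155]
ee_rot: [-0.0, -0.051, 0.999, -0.0]
contact_force: [0.6, -1.0, -4.0]
grip_width: 0.172
finger_force: 25.0
t11.3 pos [0.4476 0.2745 0.1155] yaw 95.9 F [ 0.6 -1.  -4. ] grip 16.1 25.0
[0.4484, 0.2744, 0.115, 95.9] -> [-0.8, -0.1, 0.5] [0.0, -0.0, 0.0]
```

```bash
python3 -m pendant '[[[0,0,1],[0,0,0]],[[0,0,1],[0,0,0]],[[0,0,2],[0,0,0]],[[0,0,2],[0,0,0]]]'
python3 -m pendant '[[[0,0,1],[0,0,0]],[[0,0,1],[0,0,0]],[[0,0,1],[0,0,0]]]'
python3 - <<'E'
from h import *
c=camera("side");save(c["image"][100:300,100:340],"pics/p4.png",2.5)
E
```

```text
clock: 11.7
position: [0.4477, 0.2745, 0.1136]
ee_rot: [0.0, -0.051, 0.999, 0.0]
contact_force: [-0.7, 0.1, -3.0]
grip_width: 0.167
finger_force: 25.0
clock: 12.0
position: [0.4479, 0.2746, 0.1135]
ee_rot: [0.0, -0.052, 0.999, 0.0]
contact_force: [-2.8, -2.7, 5.9]
grip_width: 0.167
finger_force: 25.0
```

View pics/p4.png

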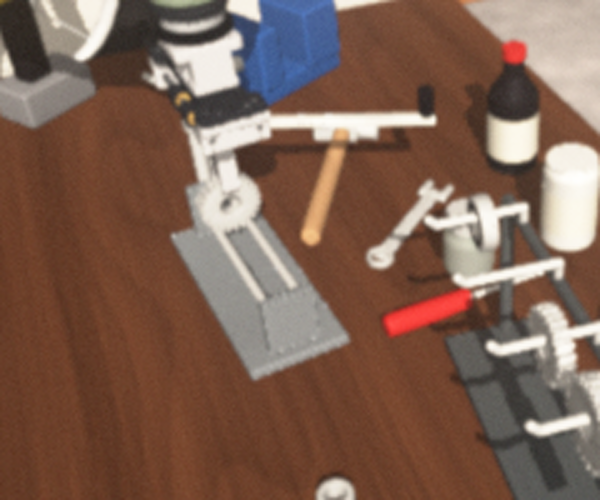

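The gear stands across both rods at (230,200), and the force reading shows contact. Releasing.

```bash
python3 -m pendant '[[[0,0,0],[0,0,0]],[[0,0,0],[0,0,0]],[[0,0,0],[0,0,0]],[[0,0,0],[0,0,0]],[[0,0,-10],[0,0,0]],[[0,0,-50],[0,0,0]],[[0,0,-100],[0,0,0]],[[0,0,-150],[0,0,0]],[[0,0,-163],[0,0,0]],[[0,0,-163],[0,0,0]],[[0,0,-163],[0,0,0]]]' 0.43
python3 to.py .6118 -.1664 .276 -6.5
```

```text
clock: 13.15
position: [0.4469, 0.2742, 0.2742]
ee_rot: [-0.001, -0.051, 0.999, -0.0]
contact_force: [0.1, -0.9, -0.2]
grip_width: 0.427
finger_force: 0.0
t13.2 pos [0.4469 0.2742 0.2742] yaw 95.9 F [ 0.1 -0.9 -0.2] grip 40.2 0.0
[0.6118, -0.1664, 0.276, -6.5] -> [-118.8, -455.2, -1.8] [-0.1, -0.0, 102.4]
```

```bash
python3 -m pendant '[[[-118.8,-455,0],[0,0,102.4]],[[-118.8,-455,0],[0,0,102.4]],[[-118.8,-455,0],[0,0,102.4]],[[-118.8,-455,0],[0,0,102.4]],[[-118.8,-455,0],[0,0,102.4]],[[-118.8,-455,0],[0,0,102.4]],[[-118.8,-455,0],[0,0,102.4]],[[-118.8,-455,0],[0,0,102.4]],[[-118.8,-455,0],[0,0,102.4]],[[-118.8,-455,0],[0,0,102.4]],[[-118.8,-455,0],[0,0,102.4]],[[-118.8,-455,0],[0,0,102.4]]]'
python3 -m pendant '[[[0,0,0],[0,0,0]],[[0,0,0],[0,0,0]],[[0,0,0],[0,0,0]],[[0,0,0],[0,0,0]]]'
python3 to.py .6118 -.1664 .208 -6.5
python3 - <<'E'
from h import *
c=camera("side");save(c["image"][120:260,100:340],"pics/r1.png",2.5)
P=cloud(c).reshape(-1,3);P=P[np.isfinite(P[:,0])]
b=np.radians(95.9);X=np.array([np.cos(b),np.sin(b)]);Y=np.array([-np.sin(b),np.cos(b)]);o=np.array([.453,.2296])
r=np.c_[(P[:,:2]-o)@X,(P[:,:2]-o)@Y,P[:,2]]
m=(abs(r[:,0])<.11)&(abs(r[:,1])<.05)&(r[:,2]>.085)&(r[:,2]<.2);print(m.sum(),np.percentile(r[m],[2,50,98],axis=0).round(4))
E
```

```text
clock: 14.35
position: [0.6109, -0.1666, 0.2707]
ee_rot: [-0.004, 0.749, 0.663, -0.002]
contact_force: [1.1, -0.6, 0.2]
grip_width: 0.433
finger_force: 0.0
clock: 14.75
position: [0.6124, -0.1655, 0.275]
ee_rot: [-0.0, 0.746, 0.666, -0.0]
contact_force: [0.5, 1.3, 0.2]
grip_width: 0.43
finger_force: 0.0
t14.8 pos [ 0.6124 -0.1655  0.275 ] yaw -6.4 F [0.5 1.3 0.2] grip 40.4 0.0
[0.6118, -0.1664, 0.208, -6.5] -> [-0.9, -0.4, 67.0] [-0.0, -0.0, 0.1]
356 [[ 0.0335 -0.0463  0.0858]
 [ 0.0373  0.0002  0.1118]
 [ 0.1082  0.0341  0.1534]]
```

View pics/r1.png

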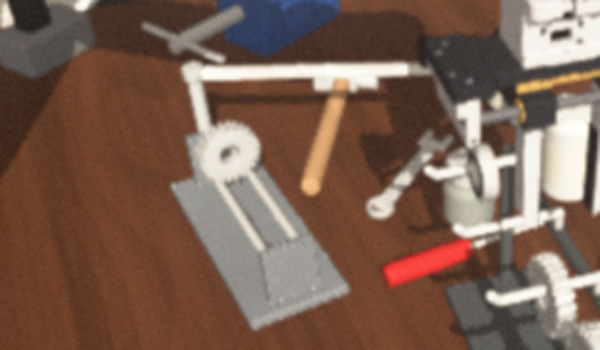

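Gear 4 stands upright at (228,152). Next is gear 1 on the middle peg.

```bash
python3 -m pendant '[[[0,0,30],[0,0,0]],[[0,0,50],[0,0,0]],[[0,0,60],[0,0,0]],[[0,0,66.5],[0,0,0]],[[0,0,66.5],[0,0,0]],[[0,0,66.5],[0,0,0]]]'
python3 -m pendant '[[[0,0,0],[0,0,0]],[[0,0,0],[0,0,0]],[[0,0,0],[0,0,0]],[[0,0,0],[0,0,0]],[[0,0,0],[0,0,0]]]' 0 25
python3 -m pendant '[[[0,0,-4],[0,0,0]],[[0,0,-8],[0,0,0]],[[0,0,-11.5],[0,0,0]],[[0,0,-11.5],[0,0,0]],[[0,-15,-11.5],[0,0,0]],[[0,-35,-11.5],[0,0,0]],[[0,-55,-11.5],[0,0,0]],[[0,-75,-11.5],[0,0,0]],[[0,-90,-11.5],[0,0,0]],[[0,-90,-11.5],[0,0,0]],[[0,-90,-60],[0,0,0]],[[0,-90,-90],[0,0,0]]]'
python3 to.py .453 .2296 .30 95.9
```

```text
clock: 15.4
position: [0.6132, -0.1662, 0.2101]
ee_rot: [0.001, 0.746, 0.666, 0.0]
contact_force: [-0.3, 0.4, -0.4]
grip_width: 0.426
finger_force: 0.0
clock: 15.9
position: [0.6123, -0.166, 0.2095]
ee_rot: [-0.0, 0.746, 0.666, -0.0]
contact_force: [-2.6, 0.4, 2.9]
grip_width: 0.15
finger_force: 25.0
clock: 17.1
position: [0.5239, -0.1559, 0.3006]
ee_rot: [0.001, 0.746, 0.666, 0.0]
contact_force: [1.1, -0.3, -2.6]
grip_width: 0.147
finger_force: 25.0
t17.1 pos [ 0.5239 -0.1559  0.3006] yaw -6.5 F [ 1.1 -0.3 -2.6] grip 13.8 25.0
[0.453, 0.2296, 0.3, 95.9] -> [375.0, -114.2, 0.4] [0.1, 0.1, -102.4]
```

```bash
python3 -m pendant '[[[375,-114,0],[0,0,-102.4]],[[375,-114,0],[0,0,-102.4]],[[375,-114,0],[0,0,-102.4]],[[375,-114,0],[0,0,-102.4]],[[375,-114,0],[0,0,-102.4]],[[375,-114,0],[0,0,-102.4]],[[375,-114,0],[0,0,-102.4]],[[375,-114,0],[0,0,-102.4]],[[375,-114,0],[0,0,-102.4]],[[375,-114,0],[0,0,-102.4]],[[375,-114,0],[0,0,-102.4]],[[375,-114,0],[0,0,-102.4]]]'
python3 -m pendant '[[[0,0,0],[0,0,0]],[[0,0,0],[0,0,0]],[[0,0,0],[0,0,0]],[[0,0,0],[0,0,0]]]'
python3 -m pendant '[[[0,0,50],[0,0,0]],[[0,0,100],[0,0,0]],[[0,0,140],[0,0,0]],[[0,0,165],[0,0,0]],[[0,0,176],[0,0,0]],[[0,0,182],[0,0,0]],[[0,0,182],[0,0,0]],[[0,0,182],[0,0,0]]]'
python3 -m pendant '[[[0,0,0],[0,0,0]],[[0,0,1],[0,0,0]],[[0,0,1],[0,0,0]],[[0,0,1],[0,0,0]]]'
python3 to.py .453 .2296 .1125 95.9
```

```text
clock: 18.3
position: [0.4529, 0.2306, 0.299]
ee_rot: [0.0, -0.055, 0.998, 0.0]
contact_force: [-0.4, 0.0, -3.6]
grip_width: 0.15
finger_force: 25.0
clock: 18.7
position: [0.4525, 0.2298, 0.2989]
ee_rot: [0.0, -0.051, 0.999, 0.0]
contact_force: [-0.2, 1.1, -3.1]
grip_width: 0.144
finger_force: 25.0
clock: 19.5
position: [0.4539, 0.2303, 0.1188]
ee_rot: [0.002, -0.051, 0.999, 0.0]
contact_force: [-0.9, 0.5, -2.3]
grip_width: 0.147
finger_force: 25.0
clock: 19.9
position: [0.4525, 0.2298, 0.1162]
ee_rot: [0.0, -0.051, 0.999, 0.0]
contact_force: [0.3, 0.0, -3.6]
grip_width: 0.151
finger_force: 25.0
t19.9 pos [0.4525 0.2298 0.1162] yaw 95.9 F [ 0.3  0.  -3.6] grip 14.2 25.0
[0.453, 0.2296, 0.1125, 95.9] -> [-0.5, -0.3, 3.7] [0.0, 0.0, -0.0]
```

```bash
python3 -m pendant '[[[0,0,1],[0,0,0]],[[0,0,2],[0,0,0]],[[0,0,3],[0,0,0]],[[0,0,3],[0,0,0]],[[0,0,3],[0,0,0]]]'
python3 -m pendant '[[[0,0,0.7],[0,0,0]],[[0,0,0.7],[0,0,0]],[[0,0,0.7],[0,0,0]]]'
```

```text
clock: 20.4
position: [0.4524, 0.2298, 0.1134]
ee_rot: [0.0, -0.051, 0.999, -0.0]
contact_force: [-1.6, -0.1, 1.5]
grip_width: 0.15
finger_force: 25.0
clock: 20.7
position: [0.4525, 0.2298, 0.1134]
ee_rot: [0.0, -0.052, 0.999, 0.0]
contact_force: [-2.9, -1.2, 5.7]
grip_width: 0.145
finger_force: 25.0
```

Contact. Release, retreat, and travel to gear 3 (peg at y −84).

```bash
python3 -m pendant '[[[0,0,0],[0,0,0]],[[0,0,0],[0,0,0]],[[0,0,0],[0,0,0]],[[0,0,0],[0,0,0]],[[0,0,-10],[0,0,0]],[[0,0,-50],[0,0,0]],[[0,0,-100],[0,0,0]],[[0,0,-150],[0,0,0]],[[0,0,-163],[0,0,0]],[[0,0,-163],[0,0,0]],[[0,0,-163],[0,0,0]]]' 0.43
python3 to.py .6023 -.2499 .276 -6.5
```

```text
clock: 21.8
position: [0.4516, 0.2295, 0.274]
ee_rot: [-0.001, -0.051, 0.999, -0.0]
contact_force: [-0.6, -0.1, -0.4]
grip_width: 0.434
finger_force: 0.0
t21.8 pos [0.4516 0.2295 0.274 ] yaw 95.9 F [-0.6 -0.1 -0.4] grip 40.8 0.0
[0.6023, -0.2499, 0.276, -6.5] -> [-100.6, -492.4, -2.0] [-0.1, -0.1, 102.4]
```

```bash
python3 -m pendant '[[[-100.6,-492.4,0],[0,0,102.4]],[[-100.6,-492.4,0],[0,0,102.4]],[[-100.6,-492.4,0],[0,0,102.4]],[[-100.6,-492.4,0],[0,0,102.4]],[[-100.6,-492.4,0],[0,0,102.4]],[[-100.6,-492.4,0],[0,0,102.4]],[[-100.6,-492.4,0],[0,0,102.4]],[[-100.6,-492.4,0],[0,0,102.4]],[[-100.6,-492.4,0],[0,0,102.4]],[[-100.6,-492.4,0],[0,0,102.4]],[[-100.6,-492.4,0],[0,0,102.4]],[[-100.6,-492.4,0],[0,0,102.4]]]'
python3 -m pendant '[[[0,0,0],[0,0,0]],[[0,0,0],[0,0,0]],[[0,0,0],[0,0,0]],[[0,0,0],[0,0,0]]]'
python3 to.py .6023 -.2499 .208 -6.5
```

```text
clock: 23.0
position: [0.6013, -0.2511, 0.2699]
ee_rot: [-0.004, 0.749, 0.662, -0.001]
contact_force: [-0.1, -0.1, -0.5]
grip_width: 0.43
finger_force: 0.0
clock: 23.4
position: [0.6029, -0.2491, 0.2749]
ee_rot: [-0.0, 0.745, 0.667, -0.0]
contact_force: [0.5, 0.0, -0.1]
grip_width: 0.428
finger_force: 0.0
t23.4 pos [ 0.6029 -0.2491  0.2749] yaw -6.4 F [ 0.5  0.  -0.1] grip 40.3 0.0
[0.6023, -0.2499, 0.208, -6.5] -> [-0.9, -0.4, 66.9] [-0.0, -0.0, 0.1]
```

```bash
python3 -m pendant '[[[-0.9,0,30],[0,0,0]],[[-0.9,0,50],[0,0,0]],[[-0.9,0,60],[0,0,0]],[[-0.9,0,66.5],[0,0,0]],[[-0.9,0,66.5],[0,0,0]],[[-0.9,0,66.5],[0,0,0]]]'
python3 -m pendant '[[[0,0,0],[0,0,0]],[[0,0,0],[0,0,0]],[[0,0,0],[0,0,0]],[[0,0,0],[0,0,0]],[[0,0,0],[0,0,0]]]' 0 25
python3 -m pendant '[[[0,0,-4],[0,0,0]],[[0,0,-8],[0,0,0]],[[0,0,-11.5],[0,0,0]],[[0,0,-11.5],[0,0,0]],[[0,-15,-11.5],[0,0,0]],[[0,-35,-11.5],[0,0,0]],[[0,-55,-11.5],[0,0,0]],[[0,-75,-11.5],[0,0,0]],[[0,-90,-11.5],[0,0,0]],[[0,-90,-11.5],[0,0,0]],[[0,-90,-60],[0,0,0]],[[0,-90,-90],[0,0,0]]]'
python3 to.py .4576 .1848 .30 95.9
```

```text
clock: 24.0
position: [0.6035, -0.2509, 0.21]
ee_rot: [0.001, 0.746, 0.666, 0.0]
contact_force: [-0.1, 0.1, 0.5]
grip_width: 0.432
finger_force: 0.0
clock: 24.5
position: [0.6023, -0.2507, 0.2094]
ee_rot: [-0.0, 0.746, 0.666, -0.001]
contact_force: [-4.7, 0.6, 4.8]
grip_width: 0.167
finger_force: 25.0
clock: 25.7
position: [0.5143, -0.2405, 0.3002]
ee_rot: [0.001, 0.746, 0.666, 0.0]
contact_force: [1.3, -0.6, -3.2]
grip_width: 0.168
finger_force: 25.0
t25.7 pos [ 0.5143 -0.2405  0.3002] yaw -6.5 F [ 1.3 -0.6 -3.2] grip 15.8 25.0
[0.4576, 0.1848, 0.3, 95.9] -> [416.2, -104.4, -0.0] [0.1, 0.1, -102.4]
```

```bash
python3 -m pendant '[[[416,-104.4,0],[0,0,-102.4]],[[416,-104.4,0],[0,0,-102.4]],[[416,-104.4,0],[0,0,-102.4]],[[416,-104.4,0],[0,0,-102.4]],[[416,-104.4,0],[0,0,-102.4]],[[416,-104.4,0],[0,0,-102.4]],[[416,-104.4,0],[0,0,-102.4]],[[416,-104.4,0],[0,0,-102.4]],[[416,-104.4,0],[0,0,-102.4]],[[416,-104.4,0],[0,0,-102.4]],[[416,-104.4,0],[0,0,-102.4]],[[416,-104.4,0],[0,0,-102.4]]]'
python3 -m pendant '[[[0,0,0],[0,0,0]],[[0,0,0],[0,0,0]],[[0,0,0],[0,0,0]],[[0,0,0],[0,0,0]]]'
python3 -m pendant '[[[0,0,50],[0,0,0]],[[0,0,100],[0,0,0]],[[0,0,140],[0,0,0]],[[0,0,165],[0,0,0]],[[0,0,174],[0,0,0]],[[0,0,177],[0,0,0]],[[0,0,177],[0,0,0]],[[0,0,177],[0,0,0]]]'
python3 -m pendant '[[[0,0,0],[0,0,0]],[[0,0,1],[0,0,0]],[[0,0,1],[0,0,0]],[[0,0,1],[0,0,0]]]'
python3 to.py .4576 .1848 .118 95.9
```

```text
clock: 26.9
position: [0.4573, 0.1859, 0.2988]
ee_rot: [0.0, -0.055, 0.998, 0.0]
contact_force: [0.3, 0.5, -5.1]
grip_width: 0.17
finger_force: 25.0
clock: 27.3
position: [0.457, 0.1847, 0.2988]
ee_rot: [0.0, -0.051, 0.999, 0.0]
contact_force: [-0.1, -0.5, -5.9]
grip_width: 0.167
finger_force: 25.0
clock: 28.1
position: [0.4588, 0.1851, 0.1238]
ee_rot: [0.002, -0.051, 0.999, 0.0]
contact_force: [-0.2, -0.1, -5.3]
grip_width: 0.167
finger_force: 25.0
clock: 28.5
position: [0.4569, 0.1848, 0.121]
ee_rot: [0.0, -0.051, 0.999, 0.0]
contact_force: [0.2, 0.3, -4.6]
grip_width: 0.166
finger_force: 25.0
t28.5 pos [0.4569 0.1848 0.121 ] yaw 95.9 F [ 0.2  0.3 -4.6] grip 15.6 25.0
[0.4576, 0.1848, 0.118, 95.9] -> [-0.7, -0.0, 3.0] [0.0, 0.0, -0.0]
```

```bash
python3 -m pendant '[[[0,0,1],[0,0,0]],[[0,0,2],[0,0,0]],[[0,0,2.4],[0,0,0]],[[0,0,2.4],[0,0,0]],[[0,0,2.4],[0,0,0]]]'
python3 -m pendant '[[[0,0,0.7],[0,0,0]],[[0,0,0.7],[0,0,0]],[[0,0,0.7],[0,0,0]]]'
```

```text
clock: 29.0
position: [0.4568, 0.1847, 0.1183]
ee_rot: [-0.0, -0.051, 0.999, -0.0]
contact_force: [-0.7, 0.5, -5.7]
grip_width: 0.171
finger_force: 25.0
clock: 29.3
position: [0.4569, 0.1848, 0.1181]
ee_rot: [0.0, -0.051, 0.999, -0.0]
contact_force: [-2.9, -0.5, 1.3]
grip_width: 0.168
finger_force: 25.0
```

```bash
python3 -m pendant '[[[0,0,0],[0,0,0]],[[0,0,0],[0,0,0]],[[0,0,0],[0,0,0]],[[0,0,0],[0,0,0]],[[0,0,-10],[0,0,0]],[[0,0,-50],[0,0,0]],[[0,0,-100],[0,0,0]],[[0,0,-150],[0,0,0]],[[0,0,-158],[0,0,0]],[[0,0,-158],[0,0,0]],[[0,0,-158],[0,0,0]]]' 0.43
python3 to.py .5928 -.3333 .276 -6.5
```

```text
clock: 30.4
position: [0.4561, 0.1846, 0.2745]
ee_rot: [-0.001, -0.051, 0.999, -0.0]
contact_force: [-0.3, 0.8, -0.3]
grip_width: 0.427
finger_force: 0.0
t30.4 pos [0.4561 0.1846 0.2745] yaw 95.9 F [-0.3  0.8 -0.3] grip 40.1 0.0
[0.5928, -0.3333, 0.276, -6.5] -> [-82.8, -529.2, -1.5] [-0.1, -0.1, 102.4]
```

```bash
python3 -m pendant '[[[-82.8,-529,0],[0,0,102.4]],[[-82.8,-529,0],[0,0,102.4]],[[-82.8,-529,0],[0,0,102.4]],[[-82.8,-529,0],[0,0,102.4]],[[-82.8,-529,0],[0,0,102.4]],[[-82.8,-529,0],[0,0,102.4]],[[-82.8,-529,0],[0,0,102.4]],[[-82.8,-529,0],[0,0,102.4]],[[-82.8,-529,0],[0,0,102.4]],[[-82.8,-529,0],[0,0,102.4]],[[-82.8,-529,0],[0,0,102.4]],[[-82.8,-529,0],[0,0,102.4]]]'
python3 -m pendant '[[[0,0,0],[0,0,0]],[[0,0,0],[0,0,0]],[[0,0,0],[0,0,0]],[[0,0,0],[0,0,0]]]'
python3 to.py .5928 -.3333 .208 -6.5
```

```text
clock: 31.6
position: [0.5919, -0.3371, 0.27]
ee_rot: [-0.003, 0.75, 0.662, -0.001]
contact_force: [-0.3, 1.0, -1.0]
grip_width: 0.427
finger_force: 0.0
clock: 32.0
position: [0.5936, -0.3319, 0.2756]
ee_rot: [-0.0, 0.745, 0.667, -0.0]
contact_force: [0.0, -0.4, 0.6]
grip_width: 0.43
finger_force: 0.0
t32.0 pos [ 0.5936 -0.3319  0.2756] yaw -6.4 F [ 0.  -0.4  0.6] grip 40.4 0.0
[0.5928, -0.3333, 0.208, -6.5] -> [-1.5, -0.6, 67.6] [-0.0, -0.0, 0.1]
```

```bash
python3 -m pendant '[[[-1.5,0,30],[0,0,0]],[[-1.5,0,50],[0,0,0]],[[-1.5,0,60],[0,0,0]],[[-1.5,0,67],[0,0,0]],[[-1.5,0,67],[0,0,0]],[[-1.5,0,67],[0,0,0]]]'
python3 -m pendant '[[[0,0,0],[0,0,0]],[[0,0,0],[0,0,0]],[[0,0,0],[0,0,0]],[[0,0,0],[0,0,0]],[[0,0,0],[0,0,0]]]' 0 25
python3 -m pendant '[[[0,0,-4],[0,0,0]],[[0,0,-8],[0,0,0]],[[0,0,-11.5],[0,0,0]],[[0,0,-11.5],[0,0,0]],[[0,-15,-11.5],[0,0,0]],[[0,-35,-11.5],[0,0,0]],[[0,-55,-11.5],[0,0,0]],[[0,-75,-11.5],[0,0,0]],[[0,-90,-11.5],[0,0,0]],[[0,-90,-11.5],[0,0,0]],[[0,-90,-60],[0,0,0]],[[0,-90,-90],[0,0,0]]]'
python3 to.py .4623 .1401 .30 95.9
```

```text
clock: 32.6
position: [0.594, -0.3347, 0.2099]
ee_rot: [0.001, 0.746, 0.666, 0.0]
contact_force: [-0.8, 0.3, -0.5]
grip_width: 0.432
finger_force: 0.0
clock: 33.1
position: [0.593, -0.3347, 0.2095]
ee_rot: [0.0, 0.746, 0.666, -0.0]
contact_force: [-3.9, 0.2, 5.1]
grip_width: 0.187
finger_force: 25.0
clock: 34.3
position: [0.5047, -0.3243, 0.3002]
ee_rot: [0.001, 0.746, 0.666, 0.0]
contact_force: [0.4, 0.2, -3.6]
grip_width: 0.19
finger_force: 25.0
t34.3 pos [ 0.5047 -0.3243  0.3002] yaw -6.5 F [ 0.4  0.2 -3.6] grip 17.9 25.0
[0.4623, 0.1401, 0.3, 95.9] -> [456.6, -94.7, -0.1] [0.0, 0.1, -102.4]
```

```bash
python3 -m pendant '[[[456.6,-94.7,0],[0,0,-102.4]],[[456.6,-94.7,0],[0,0,-102.4]],[[456.6,-94.7,0],[0,0,-102.4]],[[456.6,-94.7,0],[0,0,-102.4]],[[456.6,-94.7,0],[0,0,-102.4]],[[456.6,-94.7,0],[0,0,-102.4]],[[456.6,-94.7,0],[0,0,-102.4]],[[456.6,-94.7,0],[0,0,-102.4]],[[456.6,-94.7,0],[0,0,-102.4]],[[456.6,-94.7,0],[0,0,-102.4]],[[456.6,-94.7,0],[0,0,-102.4]],[[456.6,-94.7,0],[0,0,-102.4]]]'
python3 -m pendant '[[[0,0,0],[0,0,0]],[[0,0,0],[0,0,0]],[[0,0,0],[0,0,0]],[[0,0,0],[0,0,0]]]'
python3 -m pendant '[[[0,0,50],[0,0,0]],[[0,0,100],[0,0,0]],[[0,0,140],[0,0,0]],[[0,0,165],[0,0,0]],[[0,0,175],[0,0,0]],[[0,0,179],[0,0,0]],[[0,0,179],[0,0,0]],[[0,0,179],[0,0,0]]]'
python3 -m pendant '[[[0,0,0],[0,0,0]],[[0,0,1],[0,0,0]],[[0,0,1],[0,0,0]],[[0,0,1],[0,0,0]]]'
python3 to.py .4623 .1401 .116 95.9
```

```text
clock: 35.5
position: [0.4619, 0.1418, 0.2988]
ee_rot: [0.0, -0.056, 0.998, 0.0]
contact_force: [0.6, -0.3, -4.0]
grip_width: 0.188
finger_force: 25.0
clock: 35.9
position: [0.4618, 0.14, 0.2987]
ee_rot: [0.0, -0.051, 0.999, 0.0]
contact_force: [-1.0, -0.1, -4.5]
grip_width: 0.186
finger_force: 25.0
clock: 36.7
position: [0.4634, 0.1403, 0.1216]
ee_rot: [0.002, -0.051, 0.999, 0.0]
contact_force: [-0.5, 0.0, -3.6]
grip_width: 0.187
finger_force: 25.0
clock: 37.1
position: [0.4617, 0.1402, 0.1189]
ee_rot: [0.0, -0.052, 0.999, 0.0]
contact_force: [-0.2, 0.7, -3.6]
grip_width: 0.188
finger_force: 25.0
t37.1 pos [0.4617 0.1402 0.1189] yaw 95.9 F [-0.2  0.7 -3.6] grip 17.6 25.0
[0.4623, 0.1401, 0.116, 95.9] -> [-0.6, -0.2, 2.9] [0.0, 0.0, 0.0]
```

```bash
python3 -m pendant '[[[0,0,1],[0,0,0]],[[0,0,2],[0,0,0]],[[0,0,2.4],[0,0,0]],[[0,0,2.4],[0,0,0]],[[0,0,2.4],[0,0,0]]]'
python3 -m pendant '[[[0,0,0.7],[0,0,0]],[[0,0,0.7],[0,0,0]],[[0,0,0.7],[0,0,0]]]'
```

```text
clock: 37.6
position: [0.4616, 0.1401, 0.1162]
ee_rot: [-0.0, -0.051, 0.999, 0.0]
contact_force: [-0.0, -0.4, -4.2]
grip_width: 0.189
finger_force: 25.0
clock: 37.9
position: [0.4616, 0.1401, 0.1155]
ee_rot: [-0.0, -0.051, 0.999, 0.0]
contact_force: [-0.5, 0.5, -4.8]
grip_width: 0.188
finger_force: 25.0
```

```bash
python3 -m pendant '[[[0,0,0.7],[0,0,0]],[[0,0,0.7],[0,0,0]],[[0,0,0.7],[0,0,0]]]'
python3 -m pendant '[[[0,0,0.5],[0,0,0]],[[0,0,0.5],[0,0,0]],[[0,0,0.5],[0,0,0]]]'
```

```text
clock: 38.2
position: [0.4618, 0.1402, 0.1152]
ee_rot: [0.0, -0.051, 0.999, 0.0]
contact_force: [-0.2, -0.2, -2.4]
grip_width: 0.189
finger_force: 25.0
clock: 38.5
position: [0.4619, 0.1402, 0.1151]
ee_rot: [0.0, -0.051, 0.999, 0.0]
contact_force: [-3.5, -0.5, 4.3]
grip_width: 0.189
finger_force: 25.0
```

```bash
python3 -m pendant '[[[0,0,0],[0,0,0]],[[0,0,0],[0,0,0]],[[0,0,0],[0,0,0]],[[0,0,0],[0,0,0]],[[0,0,-10],[0,0,0]],[[0,0,-50],[0,0,0]],[[0,0,-100],[0,0,0]],[[0,0,-150],[0,0,0]],[[0,0,-165],[0,0,0]],[[0,0,-165],[0,0,0]],[[0,0,-165],[0,0,0]]]' 0.43
python3 to.py .684 .259 .276 75
```

```text
clock: 39.6
position: [0.4613, 0.1401, 0.279]
ee_rot: [-0.0, -0.051, 0.999, -0.0]
contact_force: [-0.7, 0.4, 0.6]
grip_width: 0.43
finger_force: 0.0
t39.6 pos [0.4613 0.1401 0.279 ] yaw 95.9 F [-0.7  0.4  0.6] grip 40.4 0.0
[0.684, 0.259, 0.276, 75.0] -> [-233.8, 95.4, 3.0] [-0.0, -0.0, 20.9]
```

```bash
python3 -m pendant '[[[-234,95.4,0],[0,0,20.9]],[[-234,95.4,0],[0,0,20.9]],[[-234,95.4,0],[0,0,20.9]],[[-234,95.4,0],[0,0,20.9]],[[-234,95.4,0],[0,0,20.9]],[[-234,95.4,0],[0,0,20.9]],[[-234,95.4,0],[0,0,20.9]],[[-234,95.4,0],[0,0,20.9]],[[-234,95.4,0],[0,0,20.9]]]'
python3 - <<'E'
from h import *
P=[]
for n in("side","scene"):
    c=camera(n)
    if n=="side":save(c["image"][130:290,80:340],"pics/r4.png",2.6)
    p=cloud(c).reshape(-1,3);P.append(p[np.isfinite(p[:,0])])
    b=np.radians(95.9);X=np.array([np.cos(b),np.sin(b)]);Y=np.array([-np.sin(b),np.cos(b)]);o=np.array([.453,.2296]);p=P[-1]
    r=np.c_[(p[:,:2]-o)@X,(p[:,:2]-o)@Y,p[:,2]]
    for x in(45,0,-45,-90):
        m=(abs(r[:,0]-x/1e3)<.02)&(abs(r[:,1])<.05)&(r[:,2]>.085)&(r[:,2]<.142)
        print(n,x,m.sum(),np.percentile(r[m],[3,50,97],axis=0).round(4).tolist() if m.sum() else "")
    k=(p[:,2]>.175)&(p[:,2]<.192)&(np.hypot(p[:,0]-.684,p[:,1]-.259)<.05);print("knob",k.sum(),np.median(p[k],0))
E
python3 to.py .684 .259 .164 75
```

```text
clock: 40.5
position: [0.6835, 0.2585, 0.2805]
ee_rot: [0.0, 0.131, 0.991, 0.0]
contact_force: [-0.5, 0.6, -0.2]
grip_width: 0.43
finger_force: 0.0
side 45 248 [[0.0333, -0.0271, 0.09], [0.0377, 0.0088, 0.1145], [0.0508, 0.0341, 0.1295]]
side 0 181 [[-0.0102, -0.0245, 0.0949], [-0.0064, 0.0113, 0.1158], [0.0056, 0.0333, 0.128]]
side -45 329 [[-0.0564, -0.0298, 0.0924], [-0.0532, 0.0098, 0.1189], [-0.0409, 0.0371, 0.136]]
side -90 433 [[-0.1018, -0.0293, 0.0859], [-0.0987, 0.0037, 0.1113], [-0.084, 0.034, 0.1317]]
knob 45 [0.67845914 0.25374009 0.18462144]
scene 45 241 [[0.0349, -0.0314, 0.0864], [0.0388, -0.0051, 0.1119], [0.0519, 0.0295, 0.1276]]
scene 0 193 [[-0.0093, -0.0294, 0.0897], [-0.0055, -0.0077, 0.1122], [0.0058, 0.0275, 0.127]]
scene -45 321 [[-0.055, -0.0338, 0.0871], [-0.0518, -0.005, 0.1157], [-0.0384, 0.0329, 0.1347]]
scene -90 331 [[-0.1009, -0.0327, 0.0859], [-0.0974, -0.0029, 0.1122], [-0.0829, 0.0317, 0.1305]]
knob 46 [0.68138171 0.25557113 0.18506875]
t40.6 pos [0.6838 0.2586 0.2814] yaw 75.0 F [-0.5  0.4  0.1] grip 40.6 0.0
[0.684, 0.259, 0.164, 75.0] -> [0.2, 0.3, 117.4] [0.1, 0.1, -0.0]
```

View pics/r4.png

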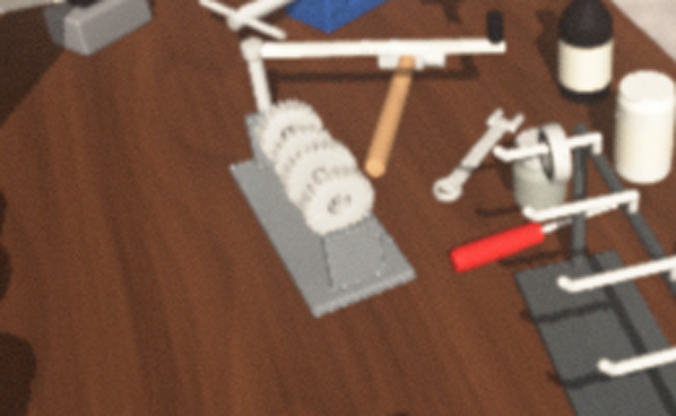

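All four gears stand upright and separate at (290,130) to (338,205). Now to close the keeper.

```bash
python3 -m pendant '[[[0,0,50],[0,0,0]],[[0,0,90],[0,0,0]],[[0,0,110],[0,0,0]],[[0,0,117],[0,0,0]],[[0,0,117],[0,0,0]],[[0,0,117],[0,0,0]]]'
python3 -m pendant '[[[0,0,0],[0,0,0]],[[0,0,0],[0,0,0]],[[0,0,0],[0,0,0]],[[0,0,0],[0,0,0]],[[0,0,0],[0,0,0]]]' 0 10
python3 - <<'E'
import numpy as np
f=np.radians(75);X=np.array([-np.sin(f),np.cos(f)]);Y=np.array([np.cos(f),np.sin(f)])
from plant import read_state
p0=np.array(read_state()["position"][:2]);pv=np.array([.4388,.3645]);d=p0-pv;g=np.degrees(np.arctan2(d[1],d[0]));print(np.hypot(*d),g)
for a in list(range(-6,-60,-6))+[-84.1-g-0,-84.1-g-1]:
    c,s=np.cos(np.radians(a)),np.sin(np.radians(a));q=pv+np.array([c*d[0]-s*d[1],s*d[0]+c*d[1]])-p0
    print(a,np.round([q@X*1000,q@Y*1000],0))
E
```

```text
clock: 41.2
position: [0.6858, 0.2593, 0.1652]
ee_rot: [0.002, 0.131, 0.991, 0.001]
contact_force: [-0.4, 0.4, -0.3]
grip_width: 0.43
finger_force: 0.0
clock: 41.7
position: [0.6851, 0.2592, 0.1634]
ee_rot: [0.001, 0.131, 0.991, 0.0]
contact_force: [-0.7, -0.1, 3.2]
grip_width: 0.189
finger_force: 10.0
0.26782332161925443 -23.14165408913618
-6 [  5. -28.]
-12 [ 14. -54.]
-18 [ 25. -80.]
-24 [  38. -105.]
-30 [  54. -127.]
-36 [  73. -149.]
-42 [  93. -168.]
-48 [ 116. -184.]
-54 [ 140. -199.]
-60.95834591086381 [ 170. -212.]
-61.95834591086381 [ 174. -214.]
```

```bash
python3 -m pendant '[[[5,-28,0],[0,0,0]],[[14,-54,0],[0,0,0]],[[25,-80,0],[0,0,0]],[[38,-105,0],[0,0,0]],[[54,-127,0],[0,0,0]],[[73,-149,0],[0,0,0]],[[93,-168,0],[0,0,0]],[[116,-184,0],[0,0,0]],[[140,-199,0],[0,0,0]],[[155,-206,0],[0,0,0]],[[170,-212,0],[0,0,0]],[[170,-212,0],[0,0,0]]]'
python3 -m pendant '[[[0,0,0],[0,0,0]],[[0,0,0],[0,0,0]],[[0,0,0],[0,0,0]]]'
```

```text
clock: 42.9
position: [0.4689, 0.1005, 0.1644]
ee_rot: [0.005, 0.131, 0.991, 0.003]
contact_force: [6.2, 6.2, -1.8]
grip_width: 0.186
finger_force: 10.0
clock: 43.2
position: [0.469, 0.1005, 0.1643]
ee_rot: [0.004, 0.131, 0.991, 0.003]
contact_force: [4.8, 5.6, 1.8]
grip_width: 0.19
finger_force: 10.0
```

```bash
python3 -m pendant '[[[0,0,0],[0,0,0]],[[0,0,0],[0,0,0]],[[0,0,0],[0,0,0]],[[0,0,-40],[0,0,0]],[[0,0,-90],[0,0,0]],[[0,0,-110],[0,0,0]],[[0,0,-110],[0,0,0]]]' 0.5
python3 -m pendant '[[[300,0,-110],[0,0,0]],[[300,0,-110],[0,0,0]],[[300,0,-110],[0,0,0]]]'
python3 - <<'E'
from h import *
for n in("side","scene"):
    c=camera(n)
    if n=="scene":save(c["image"][100:400,40:360],"pics/s3.png",1.85)
    p=cloud(c).reshape(-1,3);p=p[np.isfinite(p[:,0])]
    k=(p[:,2]>.175)&(p[:,2]<.192)&(np.hypot(p[:,0]-.469,p[:,1]-.1)<.04);print("knob",k.sum(),np.median(p[k],0))
    m=(p[:,2]>.017)&(p[:,2]<.026)&(p[:,0]>.3)&(p[:,0]<.56)&(p[:,1]>-.25)&(p[:,1]<.06)
    q=p[m][:,:2].astype(np.float32);l=cv2.partition if 0 else None
    from scipy.cluster.hierarchy import fclusterdata
    L=fclusterdata(q,.012,criterion="distance")
    for i in set(L):
        if (L==i).sum()>8: print(n,"collar",(L==i).sum(),np.round(cv2.minEnclosingCircle(q[L==i])[0],4),round(cv2.minEnclosingCircle(q[L==i])[1],4))
E
python3 to.py
```

```text
clock: 43.9
position: [0.4677, 0.0982, 0.2762]
ee_rot: [0.004, 0.131, 0.991, 0.0]
contact_force: [0.8, 0.5, -1.3]
grip_width: 0.501
finger_force: 0.0
clock: 44.2
position: [0.3268, 0.1346, 0.3215]
ee_rot: [-0.003, 0.131, 0.991, -0.001]
contact_force: [0.2, 0.4, 1.2]
grip_width: 0.501
finger_force: 0.0
knob 62 [0.46430759 0.09487195 0.18571442]
side collar 136 [ 0.4391 -0.161 ] 0.0174
side collar 125 [ 0.4397 -0.0983] 0.0171
knob 51 [0.46783615 0.09842797 0.18507234]
scene collar 85 [ 0.4394 -0.1595] 0.0171
scene collar 87 [ 0.4395 -0.0965] 0.0183
t44.3 pos [0.3265 0.1357 0.3248] yaw 75.2 F [ 0.3 -0.2  0.1] grip 46.8 0.0
```

View pics/s3.png

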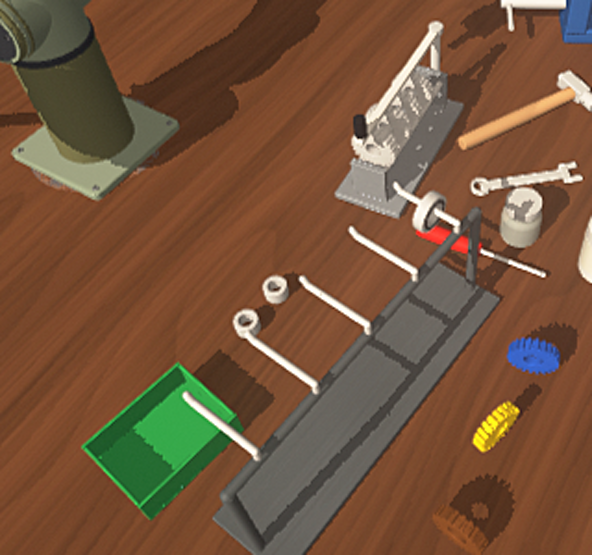

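The keeper bar lies over the four gears, knob at (361,126). Collars stand at (247,322) and (275,290).

```bash
python3 to.py .4393 -.1602 .12 75
```

```text
t44.3 pos [0.3265 0.1357 0.3248] yaw 75.2 F [ 0.3 -0.2  0.1] grip 46.8 0.0
[0.4393, -0.1602, 0.12, 75.0] -> [-184.5, -257.5, 204.8] [0.1, 0.1, 0.2]
```

```bash
python3 -m pendant '[[[-184.5,-257.5,205],[0,0,0]],[[-184.5,-257.5,205],[0,0,0]],[[-184.5,-257.5,205],[0,0,0]],[[-184.5,-257.5,205],[0,0,0]],[[-184.5,-257.5,205],[0,0,0]],[[-184.5,-257.5,205],[0,0,0]],[[-184.5,-257.5,205],[0,0,0]],[[-184.5,-257.5,205],[0,0,0]],[[-184.5,-257.5,205],[0,0,0]],[[-184.5,-257.5,205],[0,0,0]],[[-184.5,-257.5,205],[0,0,0]],[[-184.5,-257.5,205],[0,0,0]]]' 0.55 20
python3 to.py .4393 -.1602 .006 75
```

```text
clock: 45.5
position: [0.4412, -0.1609, 0.1196]
ee_rot: [0.001, 0.13, 0.992, -0.0]
contact_force: [0.1, 0.7, -0.2]
grip_width: 0.553
finger_force: 0.0
t45.5 pos [ 0.4412 -0.1609  0.1196] yaw 75.1 F [ 0.1  0.7 -0.2] grip 52.0 0.0
[0.4393, -0.1602, 0.006, 75.0] -> [2.1, 0.2, 113.6] [-0.0, 0.1, 0.1]
```

```bash
python3 -m pendant '[[[2,0,50],[0,0,0]],[[2,0,90],[0,0,0]],[[2,0,108],[0,0,0]],[[2,0,113.5],[0,0,0]],[[2,0,113.5],[0,0,0]],[[2,0,113.5],[0,0,0]]]'
python3 -m pendant '[[[0,0,0],[0,0,0]],[[0,0,0],[0,0,0]],[[0,0,0],[0,0,0]],[[0,0,0],[0,0,0]],[[0,0,0],[0,0,0]],[[0,0,-40],[0,0,0]],[[0,0,-90],[0,0,0]],[[0,0,-110],[0,0,0]],[[0,0,-110],[0,0,0]]]' 0 20
python3 to.py .4626 -.357 .12 78
```

```text
clock: 46.1
position: [0.4406, -0.1617, 0.0071]
ee_rot: [0.002, 0.13, 0.991, -0.001]
contact_force: [-0.3, -1.1, 0.0]
grip_width: 0.549
finger_force: 0.0
clock: 47.0
position: [0.4418, -0.1628, 0.119]
ee_rot: [0.004, 0.131, 0.991, -0.002]
contact_force: [1.1, -0.8, -0.7]
grip_width: 0.348
finger_force: 19.8
t47.0 pos [ 0.4418 -0.1628  0.119 ] yaw 75.0 F [ 1.1 -0.8 -0.7] grip 32.7 19.8
[0.4626, -0.357, 0.12, 78.0] -> [-70.4, -182.1, -0.0] [-0.1, 0.4, -3.0]
```

```bash
python3 -m pendant '[[[-67,-183,0],[0,0,-3]],[[-67,-183,0],[0,0,-3]],[[-67,-183,0],[0,0,-3]],[[-67,-183,0],[0,0,-3]],[[-67,-183,0],[0,0,-3]],[[-67,-183,30],[0,0,-3]],[[-67,-183,60],[0,0,-3]],[[-67,-183,80],[0,0,-3]],[[-67,-183,88],[0,0,-3]],[[-67,-183,88],[0,0,-3]],[[-67,-183,88],[0,0,-3]]]'
python3 -m pendant '[[[0,0,0],[0,0,0]],[[0,0,0],[0,0,0]],[[0,0,0],[0,0,0]],[[0,0,0],[0,0,0]],[[0,0,-40],[0,0,0]],[[0,0,-90],[0,0,0]],[[0,0,-90],[0,0,0]],[[0,0,-90],[0,0,0]]]' 0.45
python3 - <<'E'
from h import *
from scipy.cluster.hierarchy import fclusterdata
for n in("side","scene"):
    c=camera(n)
    p=cloud(c).reshape(-1,3);p=p[np.isfinite(p[:,0])]
    m=(p[:,2]>.017)&(p[:,2]<.026)&(p[:,0]>.3)&(p[:,0]<.56)&(p[:,1]>-.25)&(p[:,1]<.06)
    q=p[m][:,:2].astype(np.float32);L=fclusterdata(q,.012,criterion="distance")
    for i in set(L):
        if (L==i).sum()>8: print(n,"collar",(L==i).sum(),np.round(cv2.minEnclosingCircle(q[L==i])[0],4),round(cv2.minEnclosingCircle(q[L==i])[1],4))
E
python3 to.py .4395 -.0975 .12 75
```

```text
clock: 48.1
position: [0.4566, -0.3551, 0.0276]
ee_rot: [0.0, 0.104, 0.995, -0.0]
contact_force: [-0.3, -0.1, -0.4]
grip_width: 0.347
finger_force: 19.8
clock: 48.9
position: [0.4575, -0.3564, 0.1196]
ee_rot: [0.002, 0.105, 0.995, -0.001]
contact_force: [-0.5, 0.7, -0.9]
grip_width: 0.45
finger_force: 0.0
side collar 127 [ 0.441  -0.0984] 0.0177
scene collar 84 [ 0.4406 -0.0972] 0.0183
t49.0 pos [ 0.4557 -0.3545  0.1163] yaw 78.0 F [ 0.1  0.3 -0.2] grip 42.3 0.0
[0.4395, -0.0975, 0.12, 75.0] -> [69.3, 248.0, -3.2] [0.1, -0.1, 3.0]
```

```bash
python3 -m pendant '[[[69,248,-3],[0,0,3]],[[69,248,-3],[0,0,3]],[[69,248,-3],[0,0,3]],[[69,248,-3],[0,0,3]],[[69,248,-3],[0,0,3]],[[69,248,-3],[0,0,3]],[[69,248,-3],[0,0,3]],[[69,248,-3],[0,0,3]],[[69,248,-3],[0,0,3]]]' 0.6 20
python3 to.py .4404 -.0977 .006 75
```

```text
clock: 49.9
position: [0.4406, -0.0997, 0.1201]
ee_rot: [-0.0, 0.131, 0.991, -0.0]
contact_force: [-0.7, -1.1, -0.3]
grip_width: 0.602
finger_force: 0.0
t49.9 pos [ 0.4406 -0.0997  0.1201] yaw 74.9 F [-0.7 -1.1 -0.3] grip 56.6 0.0
[0.4404, -0.0977, 0.006, 75.0] -> [0.7, 1.9, 114.1] [-0.0, -0.0, -0.1]
```

```bash
python3 -m pendant '[[[0,1.5,50],[0,0,0]],[[0,1.5,90],[0,0,0]],[[0,1.5,108],[0,0,0]],[[0,1.5,113.5],[0,0,0]],[[0,1.5,113.5],[0,0,0]],[[0,1.5,113.5],[0,0,0]]]'
python3 -m pendant '[[[0,0,0],[0,0,0]],[[0,0,0],[0,0,0]],[[0,0,0],[0,0,0]],[[0,0,0],[0,0,0]],[[0,0,0],[0,0,0]],[[0,0,-40],[0,0,0]],[[0,0,-90],[0,0,0]],[[0,0,-110],[0,0,0]],[[0,0,-110],[0,0,0]]]' 0 20
python3 to.py .462 -.317 .12 78
```

```text
clock: 50.5
position: [0.4422, -0.0981, 0.008]
ee_rot: [0.001, 0.131, 0.991, -0.0]
contact_force: [-0.5, -0.6, -0.1]
grip_width: 0.599
finger_force: 0.0
clock: 51.4
position: [0.4438, -0.098, 0.1204]
ee_rot: [0.004, 0.13, 0.991, -0.001]
contact_force: [-0.2, 0.4, -2.1]
grip_width: 0.351
finger_force: 20.0
t51.4 pos [ 0.4438 -0.098   0.1204] yaw 75.0 F [-0.2  0.4 -2.1] grip 33.0 20.0
[0.462, -0.317, 0.12, 78.0] -> [-74.2, -206.8, 1.2] [-0.1, 0.5, -3.0]
```

```bash
python3 -m pendant '[[[-72,-205,0],[0,0,-3]],[[-72,-205,0],[0,0,-3]],[[-72,-205,0],[0,0,-3]],[[-72,-205,0],[0,0,-3]],[[-72,-205,0],[0,0,-3]],[[-72,-205,0],[0,0,-3]],[[-72,-205,30],[0,0,-3]],[[-72,-205,60],[0,0,-3]],[[-72,-205,80],[0,0,-3]],[[-72,-205,84],[0,0,-3]],[[-72,-205,84],[0,0,-3]],[[-72,-205,84],[0,0,-3]]]'
python3 -m pendant '[[[0,0,0],[0,0,0]],[[0,0,0],[0,0,0]],[[0,0,0],[0,0,0]],[[0,0,0],[0,0,0]],[[0,0,-40],[0,0,0]],[[0,0,-90],[0,0,0]],[[0,0,-140],[0,0,0]],[[0,0,-190],[0,0,0]],[[0,150,-190],[0,0,0]],[[0,150,-190],[0,0,0]],[[0,150,-190],[0,0,0]],[[0,150,-190],[0,0,0]]]' 0.45
python3 - <<'E'
from h import *
c=camera("scene");save(c["image"][100:400,40:360],"pics/s4.png",1.85)
c=camera("side");save(c["image"][120:,150:420],"pics/s5.png",2)
E
python3 to.py
```

```text
clock: 52.6
position: [0.458, -0.3131, 0.0338]
ee_rot: [0.0, 0.104, 0.995, -0.0]
contact_force: [0.1, 0.1, -1.6]
grip_width: 0.35
finger_force: 20.0
clock: 53.8
position: [0.4892, -0.1616, 0.2234]
ee_rot: [0.0, 0.101, 0.995, 0.001]
contact_force: [-0.3, 0.3, 0.8]
grip_width: 0.447
finger_force: 0.0
t53.9 pos [ 0.4887 -0.166   0.2233] yaw 78.2 F [0.6 0.5 0.1] grip 42.4 0.0
```

View pics/s4.png

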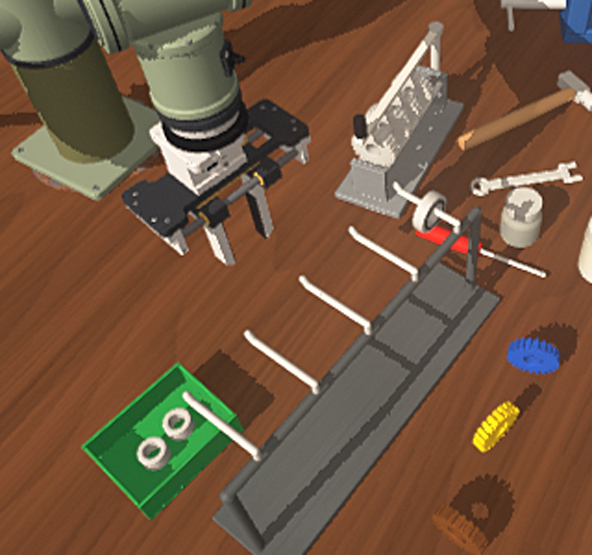

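View pics/s5.png

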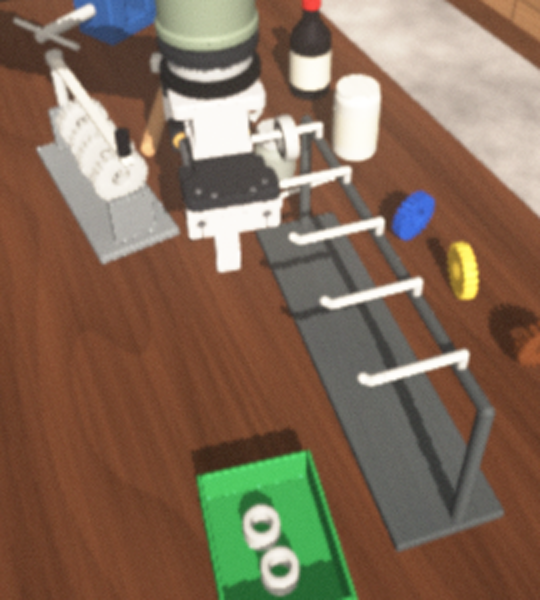

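Both collars are in the bin, at (152,453) and (177,423). The gears are racked under the closed keeper, the bearing is still hanging and the robot is clear of everything. Handing in.

```bash
python3 -c "
from plant import *
print(sign_off())"
```

```text
the job is handed in; nothing more can be done
None
```

I handed the job in at about 54 s of robot time: all four gears stand on the cradle rods under the closed keeper, both collars are in the green bin, the bearing is still on its peg, and no verdict came back.

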